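# Load the rotary collar feeder

### The arm

A 6-joint arm with a two-finger parallel gripper is mounted at the origin on the work surface. World frame = base frame: x ahead of the robot, y to its left, z up, the work surface at z = 0. Lengths are in m, angles in rad, forces in N, time in s.
With the tool pointing down it reaches from about 0.3 to 0.775 m from the base axis. Payload 14.6 kg.
Tool frame: the origin (TCP) lies at the very end of the fingers, on their centre line; the grasp point (between the pads) lies 19 mm behind it; y points along the fingers, x is the direction in which the jaws open and shut, and the axes are right-handed (so a half turn about y gives the same grasp; the last joint's range is limited). The gripper opens to 94 mm and grips with 3 to 60 N. Pads are 16 mm wide; open, the fingers measure 119 mm over their backs; the gripper's body (75 mm by 177 mm) begins 78 mm behind the grasp point.
Start: joints at [-1.404, 0.3, 1.521, -0, 1.321, -0.067], TCP at [0.127, -0.535, 0.167] pointing down, gripper open.
Joint ranges: [-3.03, 3.03], [-0.79, 2.21], [0.23, 2.52], [-1.04, 4.18], [0, 3.07], [-2.55, 2.55]. Speed limits (rad/s): [2.22, 2.22, 2.57, 3.14, 3.14, 3.14].

### API

Orientations are given as a unit quaternion [x, y, z, w].
In Python, from bench import manip gives the robot as it stands. The module is installed in compiled form; this text tells all that it offers.
- The arm moves only by the shell command python3 -m handwheel 'ROWS' [FORCE]. ROWS is JSON, a list of rows, each a list of 7 numbers: the shift along the world's x, y, z in cm, then the turn, a rotation vector about the world's x, y, z in rad, then the opening, from -1 (shut) to 1 (fully open). A call has 1 to 20 rows; each row is the pose to reach, as a shift and turn from the pose measured when the call began; what a row does not reach only later rows make up. A row lasts 1/12 s, in which the tool goes at most 41.7 mm and 7.16 degrees, less where a joint would pass 70% of its speed; a pose out of reach is approached as far as the arm can. A call with a gripper value outside its range is refused whole. The fingers move at their own pace and stop on an object; FORCE is the grip in N (left out, the last holds). Time passes only in rows, so rows that repeat a pose let the fingers close. It gives the time, the measured TCP pose, the force and the opening at its end, in the units of the state.
- manip.read_state(): the state, without advancing time (a new reading comes with each control period).
- manip.read_camera(name): name is "side" or "top" or "wrist"; returns the picture (420x560x3 uint8, red, green, blue); there is no depth.
- manip.camera_model(name): a dict with "K" (3x3 intrinsics, pixels), "cam_to_world" (4x4, takes a point from camera to world coordinates). Camera axes: x right, y up, looking along -z (the intrinsics and any distortion apply to the point x, -y, -z); pixel columns grow to the right and rows downward; lengths in m; the calibration is good to about 2 mm. The wrist camera is an equidistant fisheye: a pixel r from the principal point sees the ray r / f radians off the axis. A picture is of the moment at which its call begins: read the wrist's pose just before it. camera_model takes no time and is no camera call; for the wrist camera it gives the pose at the moment of the call.
- manip.close_job(): hands the job in, once; it reports no verdict.
The state is a dict: "time_s": time; "q": joint angles; "dq": joint speeds; "tau": joint torques, N m; "ee_pos": TCP position; "orientation": TCP orientation; "ft_force": force on the tool from outside, world axes, zero at the start; "torque": the same for the moment, N m; "opening": opening from 0.0 (shut) to 1.0 (fully open).
Only numpy, scipy, OpenCV 4.12 (cv2) and the standard library are available. Lean on these libraries where they do the work, as an engineer would, in place of code of your own. Each camera call takes 0.05 s, during which the arm holds its last target.

### The job

Load all the 44 mm steel collars lying on the bench into the rotary feeder. Slide the stiff shutter open until its handle is abreast of the brass mark pin, then set the collars one at a time flat into the empty nest in the window, giving the ratchet lever exactly two full strokes, with full spring-back each time, after every collar (the last one too), so that they finish side by side in neighbouring nests under the clear guard with the last-loaded one in the nest just past the window. Then slide the shutter fully closed again, and leave the other things on the bench where they are.

Things in the scene. Friction and masses are not known exactly. Their poses are not given: they have to be found in the camera images.
- feeder: rotary feeder fixed to the bench: 280 mm square base, a 244 mm dial turning about the vertical axis through this origin (on the table), a flat clear guard over it (underside 66 mm, top 71 mm above the table). The only opening is the window on its -x side: feeder y -60 to 60 mm, x -37 to -137 mm, between two rails along y with tops 82 mm above the table. All below 110 mm
- dial (a joint): turn of the dial, rad, counter-clockwise from above; at the start 0, an empty nest centred in the window, all nests empty. A full lever stroke turns it 30 degrees, two bring the next nest to the window; friction holds it. Six square nests, 60 degrees apart, centres 85 mm from the axis: inner width 52 mm, walls 5 mm thick and 8 mm high, floor 34 mm above the table
- load (a point): point on the feeder straight under the middle of a collar that sits in a nest there, on the nest floor 34 mm above the table; fixed to the feeder, does not turn with the dial. This one is the centre of the window; the nest there is square to the feeder
- p1 (a point): point on the feeder straight under the middle of a collar that sits in a nest there, on the nest floor 34 mm above the table; fixed to the feeder, does not turn with the dial. This one is 60 degrees (counter-clockwise from above) on from the load point, under the clear guard
- p2 (a point): point on the feeder straight under the middle of a collar that sits in a nest there, on the nest floor 34 mm above the table; fixed to the feeder, does not turn with the dial. This one is 120 degrees (counter-clockwise from above) on from the load point, under the clear guard
- p3 (a point): point on the feeder straight under the middle of a collar that sits in a nest there, on the nest floor 34 mm above the table; fixed to the feeder, does not turn with the dial. This one is 180 degrees (counter-clockwise from above) on from the load point, under the clear guard
- p4 (a point): point on the feeder straight under the middle of a collar that sits in a nest there, on the nest floor 34 mm above the table; fixed to the feeder, does not turn with the dial. This one is 240 degrees (counter-clockwise from above) on from the load point, under the clear guard
- lever (a joint): turn of the ratchet lever, rad, counter-clockwise from above about the dial axis: 0 at rest, 0.66 at its end stop. Pulling takes 2 to 5 N at the handle; a spring returns it to 0, the pawl slips back over the dial. Only a stroke right to the stop lines the dial up; after a part stroke the next full one ends where the missed one would have
- lever_tip (a point): centre of the top end of the lever's upright steel handle: a round post 14 mm in diameter, from 18 to 85 mm above the table, 200 mm from the dial axis on the feeder's -y side (at rest 115 degrees clockwise of feeder +x); moves with the lever, sweeping an arc of 130 mm away from the robot
- shutter (a joint): opening of the steel sliding shutter over the window, m: 0 fully closed, 0.150 at its far stop; slides along the feeder's +y to open. Stiff: about 7 N of friction, stays where it is left. At the mark it reads 0.125 and the window is clear
- shutter_grip (a point): middle of the shutter's black handle bar: an upright plate 12 mm thick (along feeder y), 44 mm long (along feeder x), 28 mm tall, its top 15 mm above this point and 105 mm above the table; pinch it across its thickness from above. Moves with the shutter
- mark (a point): the mark: the shutter is open as required when its handle (point shutter_grip) has the same feeder y as this point. A thin brass pin 7 mm thick stands at that y on the rail nearer the robot, 56 mm to the feeder's -x side of this point, its top 104 mm above the table
- collar1: loose plain steel collar, a solid disc 44 mm in diameter and 20 mm tall with a small dark bore mark on one face, about 0.2 kg; origin at its middle (10 mm above its underside), z along its axis. Either face may be up. Two to four of the four collars are present, the others read None
- collar2: loose plain steel collar, a solid disc 44 mm in diameter and 20 mm tall with a small dark bore mark on one face, about 0.2 kg; origin at its middle (10 mm above its underside), z along its axis. Either face may be up. Two to four of the four collars are present, the others read None
- collar3: loose plain steel collar, a solid disc 44 mm in diameter and 20 mm tall with a small dark bore mark on one face, about 0.2 kg; origin at its middle (10 mm above its underside), z along its axis. Either face may be up. Two to four of the four collars are present, the others read None
- collar4: loose plain steel collar, a solid disc 44 mm in diameter and 20 mm tall with a small dark bore mark on one face, about 0.2 kg; origin at its middle (10 mm above its underside), z along its axis. Either face may be up. Two to four of the four collars are present, the others read None
- big_disc: bystander: larger flat steel disc, 66 mm in diameter, 12 mm tall, no bore; origin under its centre
- small_slug: bystander: small steel slug 24 mm in diameter, 22 mm tall; origin under its centre
- tube_end: bystander: upright offcut of aluminium tube, 48 mm in diameter, 85 mm tall; origin under its centre
- drink_can: bystander: green drinks can 66 mm in diameter, 122 mm tall; origin under its centre
- wrench: bystander: steel wrench lying flat, about 180 mm long along its x; origin at its underside
- screwdriver: bystander: screwdriver lying flat, about 200 mm long along its x; origin at its underside
- wire_brush: bystander: brush lying flat, about 200 mm long along its x; origin at its underside
Not all that is in view belongs to the job. Leave any brown, purple or red look-alike of the collar3 alone.

How it is judged:
On the way, in this order (a step that is already met when the one before it is completed fails the run):
1. the shutter is open with its handle abreast of the mark (within 12 mm) (value of joint shutter between 0.113 and 0.137 m), for 0.2 s.
2. a collar sits flat in the nest at the window (((horizontal distance between collar1 and load below 0.02 m and z of collar1 in the frame of feeder below 0.0475 m) or (horizontal distance between collar2 and load below 0.02 m and z of collar2 in the frame of feeder below 0.0475 m) or (horizontal distance between collar3 and load below 0.02 m and z of collar3 in the frame of feeder below 0.0475 m) or (horizontal distance between collar4 and load below 0.02 m and z of collar4 in the frame of feeder below 0.0475 m))), for 0.3 s.
3. the lever is pulled to its stop (value of joint lever above 0.61 rad).
4. the lever is back at rest (value of joint lever below 0.06 rad).
5. the lever is pulled to its stop a second time (value of joint lever above 0.61 rad).
6. the next collar sits flat in the nest at the window, the one before it in the next nest on (((horizontal distance between collar1 and load below 0.02 m and z of collar1 in the frame of feeder below 0.0475 m) or (horizontal distance between collar2 and load below 0.02 m and z of collar2 in the frame of feeder below 0.0475 m) or (horizontal distance between collar3 and load below 0.02 m and z of collar3 in the frame of feeder below 0.0475 m) or (horizontal distance between collar4 and load below 0.02 m and z of collar4 in the frame of feeder below 0.0475 m)) and ((horizontal distance between collar1 and p1 below 0.02 m and z of collar1 in the frame of feeder below 0.0475 m) or (horizontal distance between collar2 and p1 below 0.02 m and z of collar2 in the frame of feeder below 0.0475 m) or (horizontal distance between collar3 and p1 below 0.02 m and z of collar3 in the frame of feeder below 0.0475 m) or (horizontal distance between collar4 and p1 below 0.02 m and z of collar4 in the frame of feeder below 0.0475 m))), for 0.3 s.
At the end, for the whole second after the job is handed in: The shutter is closed (within 8 mm), the lever is back at rest (within 0.06 rad), one collar stands at p1 and every collar present at one of p1 to p4 (within 20 mm, flat in its nest, its middle less than 47.5 mm above the table), each next to another (centres less than 105 mm apart), at rest (value of joint shutter below 0.008 m and value of joint lever below 0.06 rad and ((horizontal distance between collar1 and p1 below 0.02 m and z of collar1 in the frame of feeder below 0.0475 m) or (horizontal distance between collar2 and p1 below 0.02 m and z of collar2 in the frame of feeder below 0.0475 m) or (horizontal distance between collar3 and p1 below 0.02 m and z of collar3 in the frame of feeder below 0.0475 m) or (horizontal distance between collar4 and p1 below 0.02 m and z of collar4 in the frame of feeder below 0.0475 m)) and (horizontal distance between collar1 and p1 below 0.02 m or horizontal distance between collar1 and p2 below 0.02 m or horizontal distance between collar1 and p3 below 0.02 m or horizontal distance between collar1 and p4 below 0.02 m) and (horizontal distance between collar2 and p1 below 0.02 m or horizontal distance between collar2 and p2 below 0.02 m or horizontal distance between collar2 and p3 below 0.02 m or horizontal distance between collar2 and p4 below 0.02 m) and (horizontal distance between collar3 and p1 below 0.02 m or horizontal distance between collar3 and p2 below 0.02 m or horizontal distance between collar3 and p3 below 0.02 m or horizontal distance between collar3 and p4 below 0.02 m) and (horizontal distance between collar4 and p1 below 0.02 m or horizontal distance between collar4 and p2 below 0.02 m or horizontal distance between collar4 and p3 below 0.02 m or horizontal distance between collar4 and p4 below 0.02 m) and z of each of collar1, collar2, collar3, collar4 in the frame of feeder below 0.0475 m and linear speed of each of collar1, collar2, collar3, collar4 below 0.03 m/s and (distance between collar1 and collar2 below 0.105 m or distance between collar1 and collar3 below 0.105 m or distance between collar1 and collar4 below 0.105 m) and (distance between collar2 and collar1 below 0.105 m or distance between collar2 and collar3 below 0.105 m or distance between collar2 and collar4 below 0.105 m) and (distance between collar3 and collar1 below 0.105 m or distance between collar3 and collar2 below 0.105 m or distance between collar3 and collar4 below 0.105 m) and (distance between collar4 and collar1 below 0.105 m or distance between collar4 and collar2 below 0.105 m or distance between collar4 and collar3 below 0.105 m)); the robot touches nothing.
It fails at once if one of the bystanders (discs, tube end, can, tools) is displaced by more than 40 mm (distance of any of big_disc, small_slug, tube_end, drink_can, wrench, screwdriver, wire_brush from where it was at the start of the episode above 0.04 m).
Of collar1, collar2, collar3, collar4 only 2 to 4 are there at a start; the rules pass over those that are not, and their reading is None.
At some moment in a run one of collar1, collar2, collar3, collar4 may be knocked a few centimetres aside while the robot is not near it.
Once in a run the grip may slacken for a moment while it holds something.
It also fails if it takes over 210 s, if anything falls off the work surface, if the arm or the gripper's body presses on something with over 40 N, if the wrist force passes 120 N, or if a joint passes its speed limit or range.

## Working session

There is one attempt and no reset: what is moved stays moved. The work goes in short steps, Python scripts to look and compute and a shell command to move; the robot and the scene stay as the last step left them, time stands still between calls to the robot, and variables do not carry over. Pictures are saved under pics/ and viewed, and the job is handed in when it is done.

```bash
mkdir -p pics
cat > h.py <<'E'
import numpy as np, cv2
from bench import manip
def snap(n,f):
    m=manip.camera_model(n); im=manip.read_camera(n)
    cv2.imwrite(f'pics/{f}.png',im[:,:,::-1]); np.savez(f'pics/{f}.npz',im=im,K=m['K'],T=m['cam_to_world']); return im,m
def load(f):
    d=np.load(f'pics/{f}.npz'); return d['im'],dict(K=d['K'],cam_to_world=d['T'])
def ray(m,u,v,fish=False):
    K=np.array(m['K']);T=np.array(m['cam_to_world'])
    x=(u-K[0,2])/K[0,0];y=(v-K[1,2])/K[1,1]
    if fish:
        r=np.hypot(x,y); s=np.sin(r)/r if r>1e-9 else 1; d=np.array([x*s,-y*s,-np.cos(r)])
    else: d=np.array([x,-y,-1])
    return T[:3,3],T[:3,:3]@d
def onz(m,u,v,z,fish=False):
    o,d=ray(m,u,v,fish); return o+d*(z-o[2])/d[2]
def proj(m,p,fish=False):
    K=np.array(m['K']);T=np.array(m['cam_to_world'])
    c=T[:3,:3].T@(np.array(p)-T[:3,3]); x,y,z=c[0],-c[1],-c[2]
    if fish:
        r=np.hypot(x,y);th=np.arctan2(r,z);x,y=x/r*th,y/r*th
    else: x,y=x/z,y/z
    return K[0,0]*x+K[0,2],K[1,1]*y+K[1,2]
E
python3 - <<'E'
from h import *
for n in ['top','side','wrist']:
    im,m=snap(n,n+'0'); print(n,np.round(m['K'],1).tolist(),np.round(m['cam_to_world'],3).tolist(),[k for k in m])
print(manip.read_state())
E
```

```text
top [[422.1, 0.0, 277.2], [0.0, 422.1, 209.2], [0.0, 0.0, 1.0]] [[-0.031, 0.993, -0.11, 0.418], [-0.999, -0.034, -0.032, -0.001], [-0.036, 0.109, 0.993, 1.183], [0.0, 0.0, 0.0, 1.0]] ['K', 'cam_to_world']
side [[546.4, 0.0, 277.7], [0.0, 546.4, 205.8], [0.0, 0.0, 1.0]] [[-0.919, 0.22, -0.328, 0.042], [-0.395, -0.531, 0.75, 1.155], [-0.009, 0.818, 0.575, 0.961], [0.0, 0.0, 0.0, 1.0]] ['K', 'cam_to_world']
wrist [[325.2, 0.0, 282.4], [0.0, 325.2, 217.4], [0.0, 0.0, 1.0]] [[0.232, 0.947, 0.223, 0.192], [-0.973, 0.226, 0.052, -0.519], [-0.001, -0.229, 0.974, 0.383], [0.0, 0.0, 0.0, 1.0]] ['K', 'cam_to_world']
{'time_s': 0.15, 'q': array([-1.40357130e+00,  3.00329934e-01,  1.52142067e+00, -5.09816235e-06,
        1.32068203e+00, -6.66158883e-02]), 'dq': array([-1.84276249e-03, -2.61532761e-03, -1.98046233e-03,  6.41546402e-04,
       -9.78709301e-04,  5.77121999e-05]), 'tau': array([ 7.67634829e-04, -5.31964481e+01, -3.52823925e+01,  7.08137965e-02,
        2.35698855e-02, -6.32525371e-05]), 'ee_pos': array([ 0.12739387, -0.53481559,  0.16643164]), 'orientation': array([-0.55471577,  0.43848024, -0.43803732,  0.55511152]), 'ft_force': array([ 0.07838855, -0.03489872, -0.8275742 ]), 'torque': array([ 0.02609393, -0.04210319,  0.0335558 ]), 'opening': 0.9999939528050618}
```

View pics/top0.png

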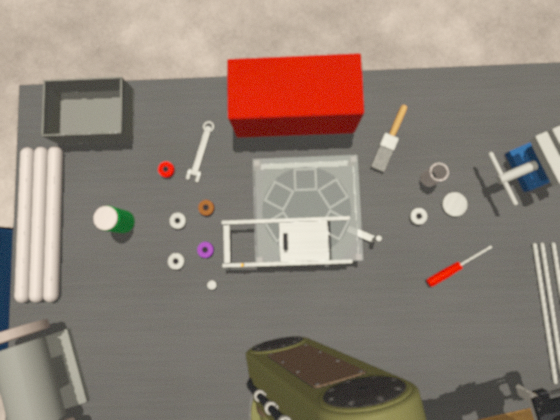

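View pics/side0.png

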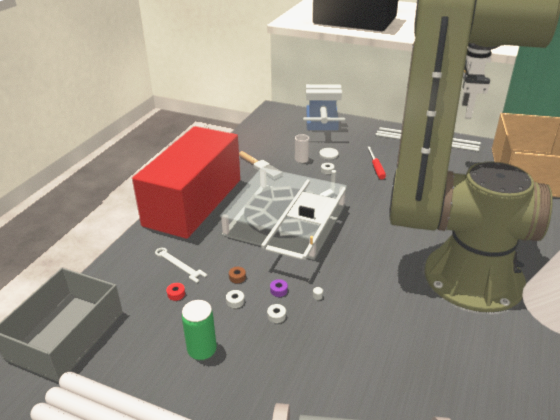

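View pics/wrist0.png

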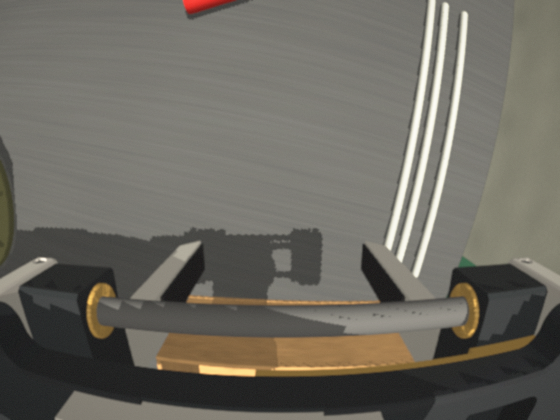

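Run:
```python
from h import *
a,_=load('top0'); b,_=load('side0')
cv2.imwrite('pics/top0z.png',cv2.resize(a[145:280,210:390],None,fx=4.4,fy=4.4,interpolation=cv2.INTER_CUBIC)[:,:,::-1])
cv2.imwrite('pics/side0z.png',cv2.resize(b[140:275,200:360],None,fx=4.4,fy=4.4,interpolation=cv2.INTER_CUBIC)[:,:,::-1])
```

```text
(no output)
```

View pics/top0z.png

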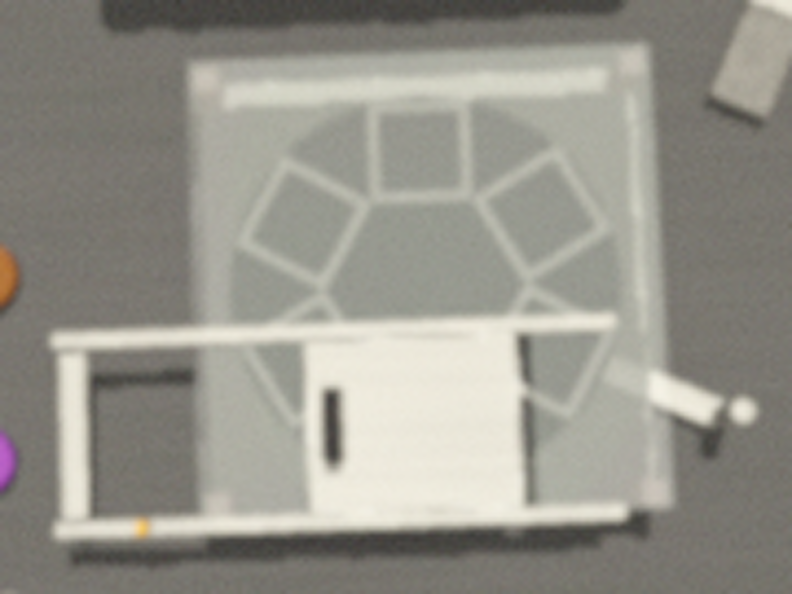

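View pics/side0z.png

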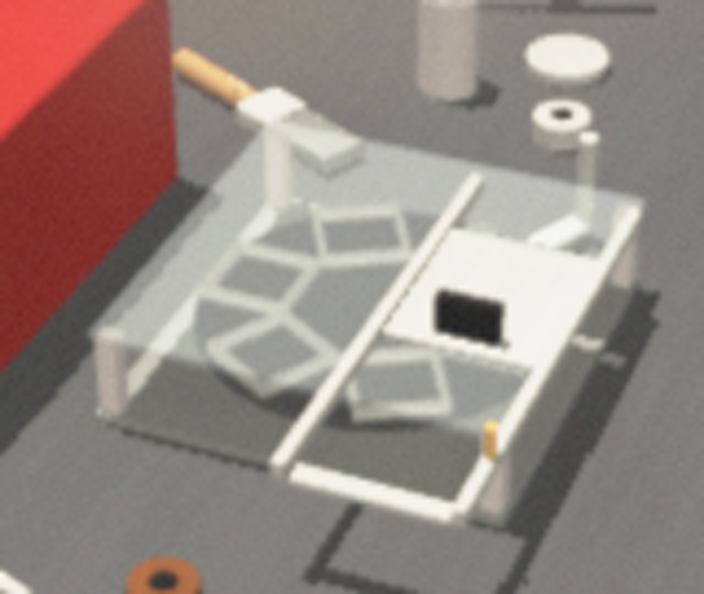

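```bash
cat > tri.py <<'E'
from h import *
def tri(rays):
    A=np.zeros((3,3));b=np.zeros(3)
    for o,d in rays:
        d=d/np.linalg.norm(d);P=np.eye(3)-np.outer(d,d);A+=P;b+=P@o
    p=np.linalg.solve(A,b); return p,[round(1000*np.linalg.norm((np.eye(3)-np.outer(d,d)/(d@d))@(p-o)),1) for o,d in rays]
E
python3 - <<'E'
from tri import *
a,mt=load('top0'); b,ms=load('side0')
zt=lambda x,y:(210+x/4.4-.5+.11,145+y/4.4-.5+.11)
zs=lambda x,y:(200+x/4.4-.39,140+y/4.4-.39)
for n,t,s,z in [('handle',(332,428),(470,297),.105),('pin',(142,527),(490,424),.104),('tip',(744,411),(589,138),.085)]:
    print(n,np.round(onz(mt,*zt(*t),z),4),np.round(onz(ms,*zs(*s),z),4),tri([ray(mt,*zt(*t)),ray(ms,*zs(*s))]))
for n,ps,z in [('far rail',[(55,340),(615,320)],.082),('near',[(60,532),(628,514)],.082),('guard',[(190,62),(647,44),(672,508),(200,516)],.071)]:
    q=[onz(mt,*zt(*p),z)[:2] for p in ps]; print(n,np.round(q,4).tolist(), np.degrees(np.arctan2(*(q[0]-q[1])[[0,1]])))
# collars
for f,m,im in [('top',mt,a),('side',ms,b)]:
    hsv=cv2.cvtColor(im,cv2.COLOR_RGB2HSV)
    w=((hsv[...,1]<60)&(hsv[...,2]>165)).astype(np.uint8)
    n,l,st,c=cv2.connectedComponentsWithStats(w)
    for i in range(1,n):
        if 20<st[i,4]<900:
            x,y,ww,h=st[i,:4]; p=onz(m,x+ww/2-.5,y+h/2-.5,.02); 
            if -.6<p[1]<.7 and 0<p[0]<.9: print(f,st[i],np.round(p,4))
E
```

```text
handle [0.4526 0.016  0.105 ] [0.4553 0.0153 0.105 ] (array([0.45365744, 0.01631659, 0.10604033]), [np.float64(1.2), np.float64(1.2)])
pin [0.399  0.1276 0.104 ] [0.4003 0.1277 0.104 ] (array([0.3996247 , 0.12780578, 0.10426512]), [np.float64(0.6), np.float64(0.6)])
tip [ 0.4555 -0.2252  0.085 ] [ 0.4566 -0.2222  0.085 ] (array([ 0.45647872, -0.22522843,  0.08326819]), [np.float64(1.0), np.float64(1.0)])
far rail [[0.511, 0.18], [0.5117, -0.1531]] -0.12597904250153047
near [[0.3972, 0.1789], [0.3977, -0.1551]] -0.08609998258424523
guard [[0.6797, 0.0961], [0.68, -0.1822], [0.4002, -0.1826], [0.4039, 0.0968]] -0.06582054405222804
top [186 121  28  61 473] [0.7199 0.2514 0.02  ]
top [373 133  26  37 462] [ 0.6992 -0.2709  0.02  ]
top [430 162  19  20 113] [ 0.6356 -0.414   0.02  ]
top [443 192  25  24 481] [ 0.5452 -0.4508  0.02  ]
top [ 93 206  25  24 477] [0.5396 0.5205 0.02  ]
top [411 208  17  16 200] [ 0.5156 -0.3512  0.02  ]
top [169 212  17  17 190] [0.5257 0.3166 0.02  ]
top [376 235   6   6  29] [ 0.4591 -0.238   0.02  ]
top [461 246  31  19 104] [ 0.4037 -0.4959  0.02  ]
top 
[... 255 characters left out ...]
 15  28 331] [ 0.6401 -0.4326  0.02  ]
side [319 147  20  12 170] [ 0.5422 -0.4343  0.02  ]
side [368 146   7  13  33] [ 0.4071 -0.4935  0.02  ]
side [422 148   8   5  30] [ 0.2357 -0.579   0.02  ]
side [321 162  15  12 103] [ 0.5111 -0.3384  0.02  ]
side [266 243  48  16 290] [0.4667 0.1079 0.02  ]
side [155 247  52  36 412] [0.7071 0.2695 0.02  ]
side [313 287  10   9  68] [0.345  0.2245 0.02  ]
side [226 290  19  16 190] [0.5214 0.3225 0.02  ]
side [182 299  30  23 522] [0.5865 0.3946 0.02  ]
side [267 304  19  15 202] [0.4122 0.3251 0.02  ]
side [272 403  17  17 234] [0.2993 0.5665 0.02  ]
side [300 416  39   4  86] [0.2244 0.5504 0.02  ]
side [436 417  14   3  33] [0.0055 0.4591 0.02  ]
```

Run:
```python
from h import *
from scipy.spatial.transform import Rotation as R
s=manip.read_state(); print(np.round(R.from_quat(s['orientation']).as_matrix(),4)); print(np.round(s['ee_pos'],4))
import cv2
a,_=load('top0')
cv2.imwrite('pics/top0b.png',np.hstack([cv2.resize(a[195:295,150:230],None,fx=4.5,fy=4.5,interpolation=cv2.INTER_CUBIC),cv2.resize(a[155:255,395:475],None,fx=4.5,fy=4.5,interpolation=cv2.INTER_CUBIC)])[:,:,::-1])
```

```text
[[ 2.317e-01 -1.000e-04  9.728e-01]
 [-9.728e-01  8.000e-04  2.317e-01]
 [-8.000e-04 -1.000e+00  1.000e-04]]
[ 0.1274 -0.5348  0.1664]
```

View pics/top0b.png

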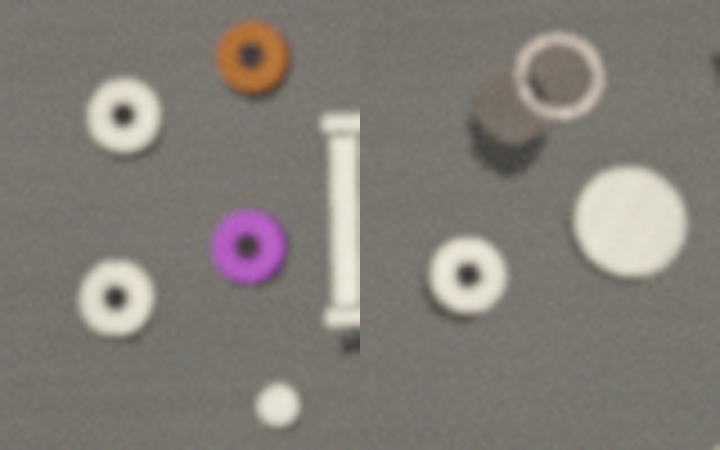

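```bash
python3 -m handwheel '[[32.6,55.1,5,0,0,-0.234,0],[32.6,55.1,5,0,0,-0.234,0],[32.6,55.1,5,0,0,-0.234,0],[32.6,55.1,5,0,0,-0.234,0],[32.6,55.1,5,0,0,-0.234,0],[32.6,55.1,5,0,0,-0.234,0],[32.6,55.1,5,0,0,-0.234,0],[32.6,55.1,5,0,0,-0.234,0],[32.6,55.1,5,0,0,-0.234,0],[32.6,55.1,5,0,0,-0.234,0],[32.6,55.1,5,0,0,-0.234,0],[32.6,55.1,5,0,0,-0.234,0],[32.6,55.1,5,0,0,-0.234,0],[32.6,55.1,5,0,0,-0.234,0],[32.6,55.1,5,0,0,-0.234,0],[32.6,55.1,5,0,0,-0.234,0],[32.6,55.1,5,0,0,-0.234,0],[32.6,55.1,5,0,0,-0.234,0],[32.6,55.1,5,0,0,-0.234,0],[32.6,55.1,5,0,0,-0.234,0]]'
python3 - <<'E'
from h import *
s=manip.read_state(); print(np.round(s['q'],3),np.round(s['ee_pos'],4),np.round(s['ft_force'],2))
snap('wrist','w1'); snap('top','t1')
E
```

```text
time_s: 1.82
ee_pos: [0.453, 0.0153, 0.2164]
orientation: [-0.499, 0.501, -0.5, 0.5]
ft_force: [-0.0, 0.3, -0.2]
opening: 0.5
[-4.800e-02  4.400e-02  1.705e+00  1.000e-03  1.393e+00  1.525e+00] [0.453  0.0153 0.2164] [-0.05  0.31 -0.15]
```

View pics/w1.png

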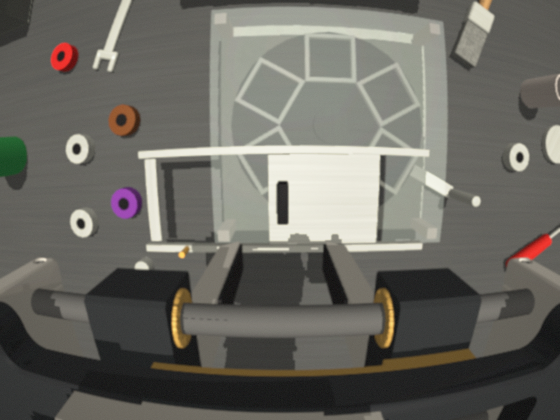

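View pics/t1.png

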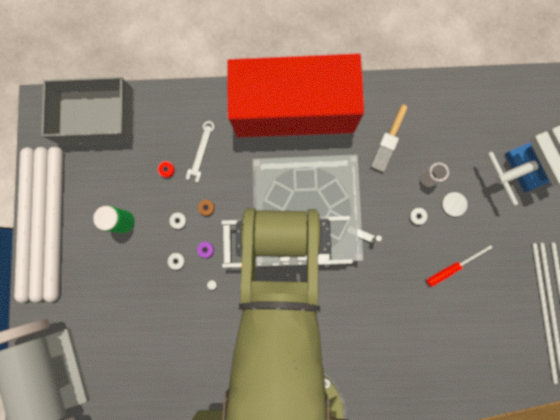

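Run:
```python
from h import *
im,m=load('w1')
for n,u,v,z in [('handle top',283,202,.105),('pin',182.5,249,.104),('tip',476,201,.085),('B',79,148,.02),('C',82,221,.02),('A',518.5,155,.02)]:
    print(n,np.round(onz(m,u,v,z,True),4))
```

```text
handle top [0.4588 0.0154 0.105 ]
pin [0.4066 0.1262 0.104 ]
tip [ 0.4584 -0.2229  0.085 ]
B [0.5263 0.3109 0.02  ]
C [0.4174 0.3177 0.02  ]
A [ 0.5205 -0.3461  0.02  ]
```

```bash
python3 -m handwheel '[[0.2,0.05,-4,0,0,0,0],[0.2,0.05,-8,0,0,0,0],[0.2,0.05,-11,0,0,0,0],[0.2,0.05,-12.5,0,0,0,0],[0.2,0.05,-13.1,0,0,0,0],[0.2,0.05,-13.1,0,0,0,0],[0.2,0.05,-13.1,0,0,0,-1],[0.2,0.05,-13.1,0,0,0,-1],[0.2,0.05,-13.1,0,0,0,-1],[0.2,0.05,-13.1,0,0,0,-1],[0.2,0.05,-13.1,0,0,0,-1],[0.2,0.05,-13.1,0,0,0,-1],[0.2,0.05,-13.1,0,0,0,-1],[0.2,0.05,-13.1,0,0,0,-1]]' 40
python3 - <<'E'
from h import *
s=manip.read_state(); print(np.round(s['ee_pos'],4),np.round(s['ft_force'],2),s['opening']*94)
E
```

```text
time_s: 3.08
ee_pos: [0.4551, 0.0158, 0.0856]
orientation: [-0.499, 0.501, -0.5, 0.5]
ft_force: [0.3, 0.4, -0.6]
opening: 0.006
[0.4551 0.0158 0.0856] [ 0.26  0.35 -0.57] 0.5793722482144953
```

Run:
```python
from h import *
im,_=snap('wrist','w2'); a,_=snap('side','s2')
cv2.imwrite('pics/s2z.png',cv2.resize(a[130:275,200:380],None,fx=4,fy=4)[:,:,::-1])
```

```text
(no output)
```

View pics/w2.png

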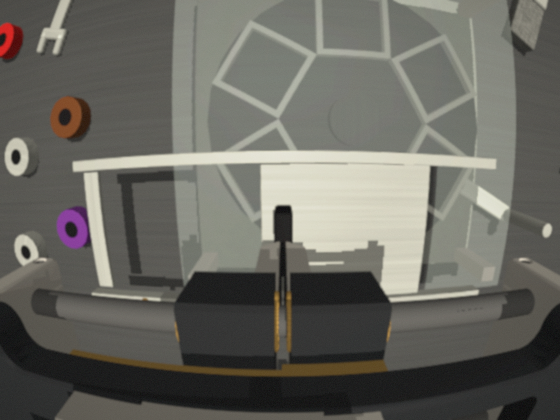

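View pics/s2z.png

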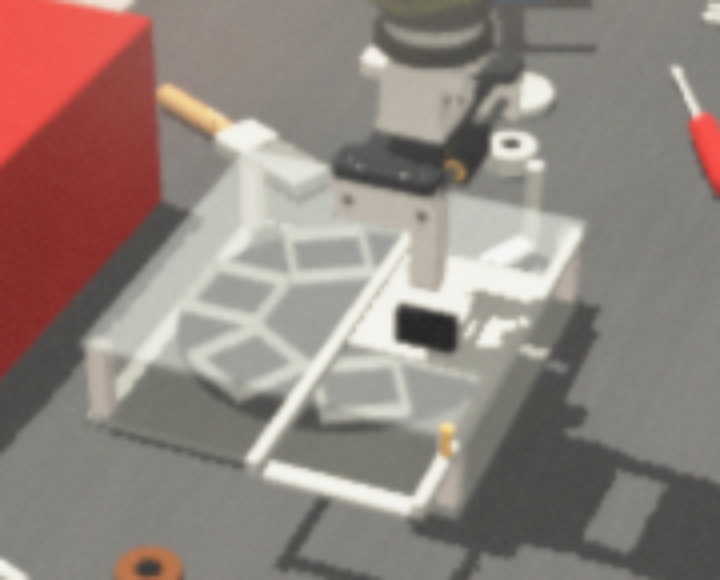

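Run:
```python
from h import *
_,m=load('s2');_,w=load('w2')
for z in (.0856,.105):
  u,v=proj(m,[.4551,.0158,z]);print((u-200)*4,(v-130)*4, proj(w,[.4551,.0158,z],True))
print(np.round(w['cam_to_world'],3))
for z in (.09,.105): print(onz(w,283,207,z,True),onz(w,283,240,z,True))
print(manip.read_state()['orientation'])
```

```text
425.11487125565395 332.140172744864 (np.float64(283.348843276667), np.float64(239.46804083592076))
425.70686323823975 308.93856363418683 (np.float64(283.40295094714065), np.float64(248.379869350979))
[[-0.002  0.974  0.228  0.522]
 [-1.    -0.001 -0.001  0.016]
 [-0.001 -0.228  0.974  0.302]
 [ 0.     0.     0.     1.   ]]
[0.47901312 0.01601886 0.09      ] [0.45607298 0.01604507 0.09      ]
[0.48202868 0.01602708 0.105     ] [0.4607109  0.01605143 0.105     ]
[-0.49931967  0.50058035 -0.5002713   0.49982777]
```

Run:
```python
from h import *
im,_=load('w2')
cv2.imwrite('pics/w2z.png',cv2.resize(im[190:340,220:350],None,fx=4,fy=4,interpolation=cv2.INTER_CUBIC)[:,:,::-1])
```

```text
(no output)
```

View pics/w2z.png

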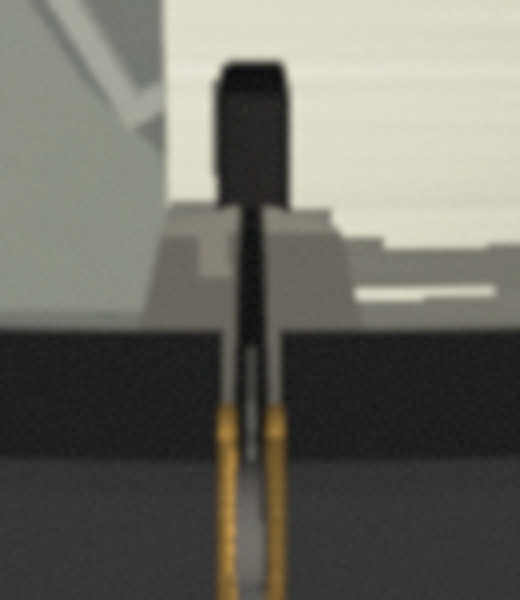

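Run:
```python
from h import *
im,_=load('s2')
cv2.imwrite('pics/s2y.png',cv2.resize(im[170:225,275:335],None,fx=10,fy=10,interpolation=cv2.INTER_CUBIC)[:,:,::-1])
```

```text
(no output)
```

View pics/s2y.png

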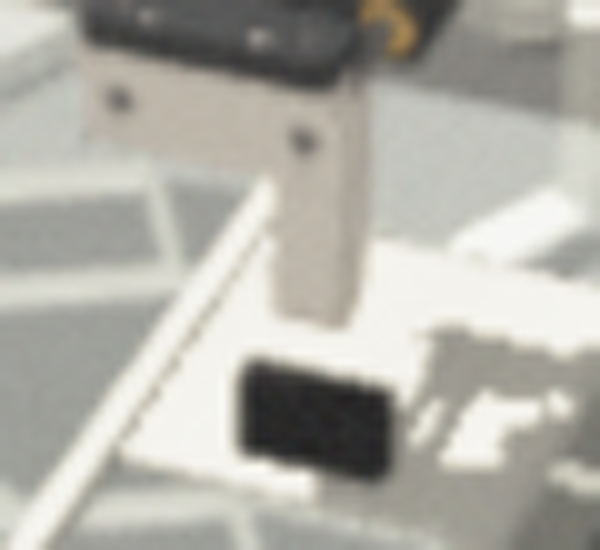

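Run:
```python
from tri import *
_,m=load('s2');_,w=load('w2')
for z in (.11,.115,.12,.125): print(onz(m,305.5,201.8,z).round(4))
print(tri([ray(m,305.5,201.8),ray(w,283,242,True)]))
_,w=load('w0')
for x,y in ((191,243),(375,243)):
  pass
s=.127,-.535
for u in (203,363): 
  for z in (.166,.2): print(onz(w,u,243,z,True).round(4))
```

```text
[ 0.4642 -0.0006  0.11  ]
[0.4617 0.0061 0.115 ]
[0.4592 0.0129 0.12  ]
[0.4567 0.0197 0.125 ]
(array([0.46140247, 0.01466477, 0.11951011]), [np.float64(2.8), np.float64(2.8)])Traceback (most recent call last):
  File "<stdin>", line 5, in <module>
  File "h.py", line 7, in load
    d=np.load(f'pics/{f}.npz'); return d['im'],dict(K=d['K'],cam_to_world=d['T'])
    fid = stack.enter_context(open(os.fspath(file), "rb"))
                              ~~~~^^^^^^^^^^^^^^^^^^^^^^^
FileNotFoundError: [Errno 2] No such file or directory: 'pics/w0.npz'
```

```bash
python3 -m handwheel '[[0,0,0.3,0,0,0,0],[0,0,0.3,0,0,0,0],[0,0,0.3,0,0,0,0],[0,0,0.3,0,0,0,0],[0,0,0.3,0,0,0,0],[0,0,-0.4,0,0,0,0],[0,0,-0.8,0,0,0,0],[0,0,-1,0,0,0,0],[0,0,-1,0,0,0,0],[0,0,-1,0,0,0,0]]'
python3 - <<'E'
from h import *
s=manip.read_state(); print(np.round(s['ee_pos'],4),np.round(s['ft_force'],2),s['opening']*94)
im,_=snap('side','s3')
cv2.imwrite('pics/s3y.png',cv2.resize(im[170:225,275:335],None,fx=10,fy=10,interpolation=cv2.INTER_CUBIC)[:,:,::-1])
E
```

```text
time_s: 4.02
ee_pos: [0.455, 0.0158, 0.0753]
orientation: [-0.499, 0.501, -0.5, 0.5]
ft_force: [-0.0, -0.6, -0.2]
opening: 0.5
[0.455  0.0158 0.0753] [-0.03 -0.6  -0.18] 46.965130181288465
```

View pics/s3y.png

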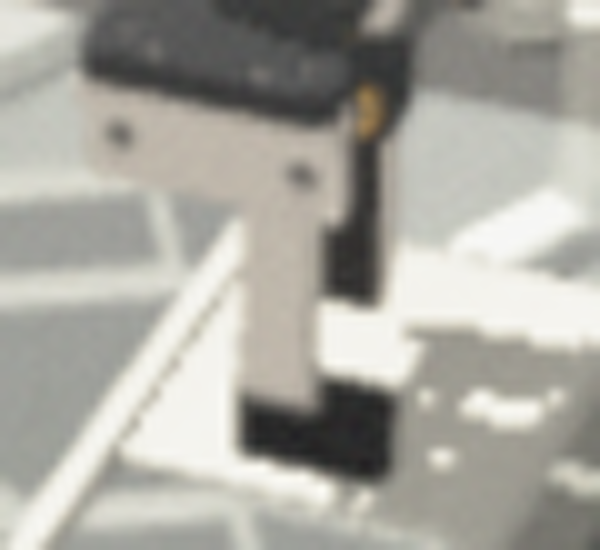

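Run:
```python
from h import *
_,m=load('s3')
for px,y in (((302.9,210),.0457),((302.9,210),.0393),((310,199.5),-.0077)):
    o,d=ray(m,*px); print((o+d*(y-o[1])/d[1]).round(4))
```

```text
[0.454  0.0457 0.1158]
[0.4564 0.0393 0.111 ]
[ 0.4538 -0.0077  0.1159]
```

```bash
python3 -m handwheel '[[0,0,-0.8,0,0,0,0],[0,0,-1.6,0,0,0,0],[0,0,-2.2,0,0,0,0],[0,0,-2.5,0,0,0,0],[0,0,-2.5,0,0,0,0],[0,0,-2.5,0,0,0,-1],[0,0,-2.5,0,0,0,-1],[0,0,-2.5,0,0,0,-1],[0,0,-2.5,0,0,0,-1],[0,0,-2.5,0,0,0,-1],[0,0,-2.5,0,0,0,-1],[0,0,-2.5,0,0,0,-1]]' 40
python3 - <<'E'
from h import *
s=manip.read_state(); print(np.round(s['ee_pos'],4),np.round(s['ft_force'],2),s['opening']*94)
im,_=snap('side','s4')
cv2.imwrite('pics/s4y.png',cv2.resize(im[170:225,275:335],None,fx=10,fy=10,interpolation=cv2.INTER_CUBIC)[:,:,::-1])
E
```

```text
time_s: 5.07
ee_pos: [0.4552, 0.0157, 0.0507]
orientation: [-0.499, 0.5, -0.5, 0.5]
ft_force: [-0.0, -1.0, 1.7]
opening: 0.126
[0.4552 0.0157 0.0507] [-0.05 -0.96  1.68] 11.849639809901552
```

View pics/s4y.png

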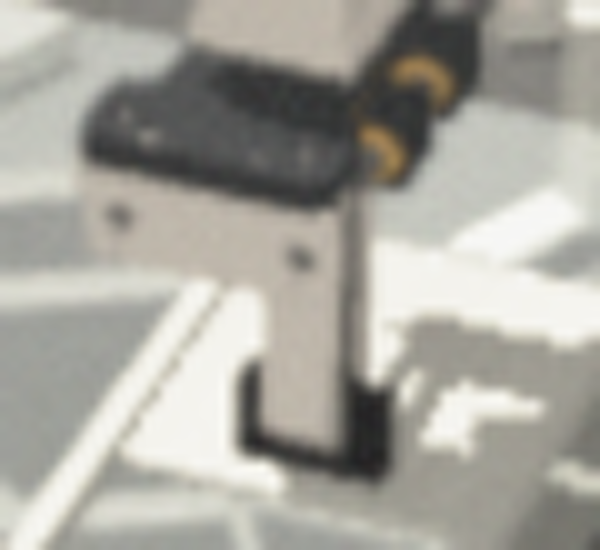

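```bash
python3 -m handwheel '[[0,1,0,0,0,0,-1],[0,2,0,0,0,0,-1],[0,3.5,0,0,0,0,-1],[0,5,0,0,0,0,-1],[0,6.5,0,0,0,0,-1],[0,8,0,0,0,0,-1],[0,9.5,0,0,0,0,-1],[0,10.6,0,0,0,0,-1],[0,11.2,0,0,0,0,-1],[0,11.2,0,0,0,0,-1],[0,11.2,0,0,0,0,-1],[0,11.2,0,0,0,0,-1]]' 50
python3 - <<'E'
from h import *
s=manip.read_state(); print(np.round(s['ee_pos'],4),np.round(s['ft_force'],2),s['opening']*94)
im,_=snap('side','s5'); snap('wrist','w5')
cv2.imwrite('pics/s5y.png',cv2.resize(im[130:275,200:380],None,fx=4,fy=4,interpolation=cv2.INTER_CUBIC)[:,:,::-1])
E
```

```text
time_s: 6.12
ee_pos: [0.4546, 0.1287, 0.0507]
orientation: [-0.499, 0.501, -0.5, 0.5]
ft_force: [-4.7, 7.4, 2.9]
opening: 0.125
[0.4546 0.1287 0.0507] [-4.74  7.42  2.95] 11.703703437953424
```

View pics/s5y.png

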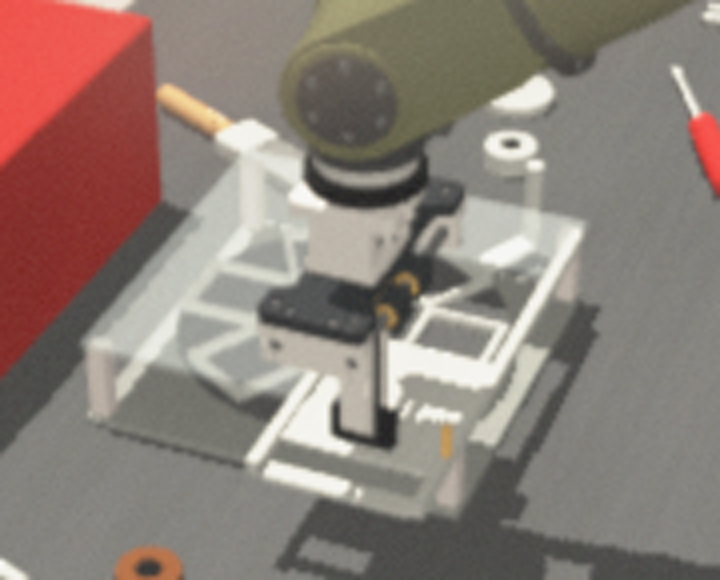

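View pics/w5.png

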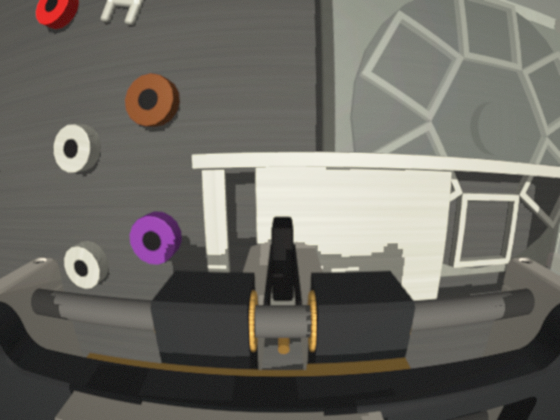

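```bash
python3 -m handwheel '[[0,0,0,0,0,0,0.2],[0,0,0,0,0,0,0.2],[0,0,0,0,0,0,0.2],[0,0,0,0,0,0,0.2],[0,0,3,0,0,0,0.2],[0,0,6,0,0,0,0.5],[0,0,9,0,0,0,0.5],[3,8,9,0,0,0,0.5],[5,12,9,0,0,0,0.5],[7,18.5,9,0,0,0,0.5],[7,18.5,9,0,0,0,0.5],[7,18.5,9,0,0,0,0.5],[7,18.5,9,0,0,0,0.5],[7,18.5,9,0,0,0,0.5],[7,18.5,9,0,0,0,0.5],[7,18.5,9,0,0,0,0.5]]' 40
python3 - <<'E'
from h import *
s=manip.read_state(); print(np.round(s['q'],3),np.round(s['ee_pos'],4),np.round(s['ft_force'],2),s['opening']*94)
snap('wrist','w6');snap('top','t6')
E
```

```text
time_s: 7.55
ee_pos: [0.5246, 0.3126, 0.1409]
orientation: [-0.499, 0.501, -0.5, 0.5]
ft_force: [0.2, 0.3, -0.2]
opening: 0.749
[4.760e-01 4.550e-01 1.369e+00 2.000e-03 1.316e+00 2.049e+00] [0.5246 0.3126 0.1409] [ 0.21  0.28 -0.18] 70.42810295292263
```

View pics/w6.png

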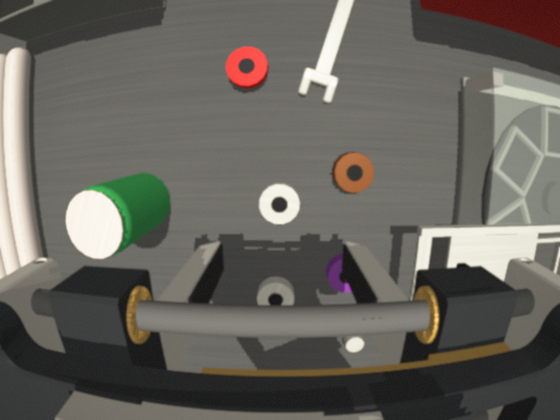

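View pics/t6.png

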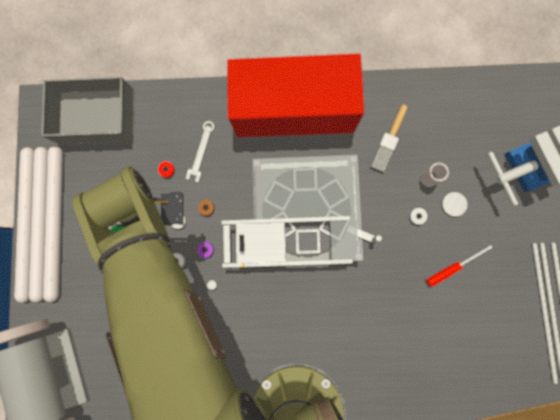

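```bash
cat > bl.py <<'E'
from h import *
def bore(f,u,v,r=30,fish=True,z=.02):
    im,m=load(f); u0,v0=int(u),int(v)
    h=cv2.cvtColor(im,cv2.COLOR_RGB2HSV); 
    y0,x0=max(0,v0-r),max(0,u0-r)
    w=((h[...,1]<70)&(h[...,2]>150)).astype(np.uint8)[y0:v0+r,x0:u0+r]
    n,l,st,c=cv2.connectedComponentsWithStats(w)
    i=1+np.argmax(st[1:,4]); cs,_=cv2.findContours((l==i).astype(np.uint8),cv2.RETR_EXTERNAL,cv2.CHAIN_APPROX_NONE)
    k=max(cs,key=len); (a,b),d,_=cv2.fitEllipse(k)
    p=onz(m,a+x0,b+y0,z,fish); return (round(a+x0,1),round(b+y0,1)),np.round(d,1),np.round(p,4)
E
python3 - <<'E'
from bl import *
print(bore('w6',279,204)); 
_,m=load('w6'); print(onz(m,279,204.5,.02,True))
im,m=load('t6'); print('A',bore('t6',419,216,12,False))
print('hand',onz(m,241.5,242,.105),'pin')
cv2.imwrite('pics/t6z.png',cv2.resize(im[200:280,215:395],None,fx=4.4,fy=4.4,interpolation=cv2.INTER_CUBIC)[:,:,::-1])
E
```

```text
((279.0, 203.6), array([40.6, 41.1]), array([0.5268, 0.3171, 0.02  ]))
[0.52586022 0.31706379 0.02      ]
A ((418.6, 215.5), array([16.8, 17.1]), array([ 0.5157, -0.3502,  0.02  ]))
hand [0.45580082 0.12727958 0.105     ] pin
```

View pics/t6z.png

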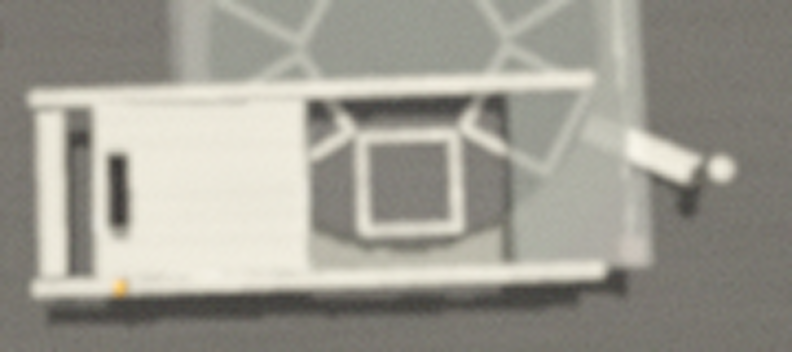

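```bash
python3 -m handwheel '[[0.2,0.4,-3,0,0,0,0.5],[0.2,0.4,-6,0,0,0,0.5],[0.2,0.4,-9,0,0,0,0.5],[0.2,0.4,-12,0,0,0,0.5],[0.2,0.4,-14,0,0,0,0.5],[0.2,0.4,-15.2,0,0,0,0.5],[0.2,0.4,-16,0,0,0,0.5],[0.2,0.4,-16.3,0,0,0,0.5],[0.2,0.4,-16.3,0,0,0,0.5]]' 40
python3 - <<'E'
from h import *
s=manip.read_state(); print(np.round(s['ee_pos'],4),np.round(s['ft_force'],2),s['opening']*94)
im,_=snap('side','s7'); 
cv2.imwrite('pics/s7y.png',cv2.resize(im[230:340,170:310],None,fx=5,fy=5,interpolation=cv2.INTER_CUBIC)[:,:,::-1])
E
```

```text
time_s: 8.4
ee_pos: [0.527, 0.3166, -0.0214]
orientation: [-0.499, 0.501, -0.5, 0.5]
ft_force: [0.0, 0.8, -0.1]
opening: 0.752
[ 0.527   0.3166 -0.0214] [ 0.02  0.78 -0.12] 70.67446132163144
```

View pics/s7y.png

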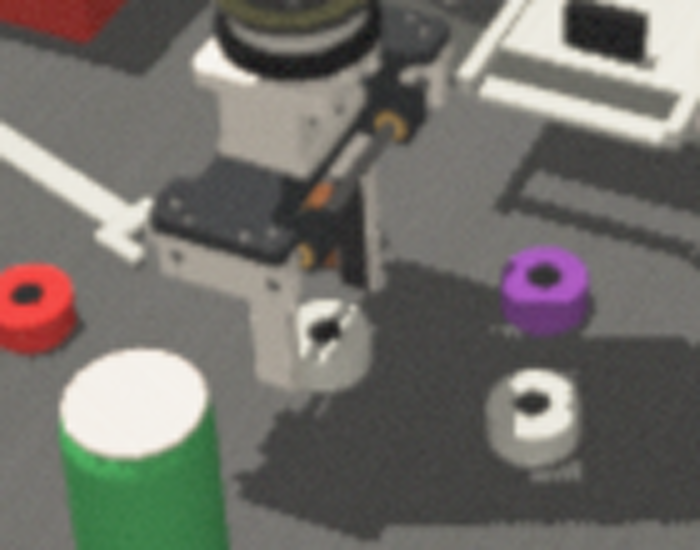

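```bash
python3 - <<'E'
from h import *
_,m=load('s7')
for px,y in (((170+275/5-.4,230+385/5-.4),.364),((170+275/5-.4,230+385/5-.4),.352)):
    o,d=ray(m,*px); print((o+d*(y-o[1])/d[1]).round(4))
E
python3 -m handwheel '[[0,0,0,0,0,0,-1],[0,0,0,0,0,0,-1],[0,0,0,0,0,0,-1],[0,0,0,0,0,0,-1],[0,0,0,0,0,0,-1],[0,0,0,0,0,0,-1],[0,0,0,0,0,0,-1],[0,0,0,0,0,0,-1]]' 40
```

```text
[0.5275 0.364  0.0257]
[0.5348 0.352  0.0115]
time_s: 9.12
ee_pos: [0.5274, 0.3169, -0.0205]
orientation: [-0.498, 0.501, -0.5, 0.5]
ft_force: [-1.0, -0.8, 4.9]
opening: 0.442
```

Run:
```python
from h import *
im,_=snap('side','s8'); w,_=snap('wrist','w8'); s=manip.read_state(); print(np.round(s['ee_pos'],4),np.round(s['ft_force'],2),s['opening']*94)
cv2.imwrite('pics/s8y.png',np.hstack([cv2.resize(im[260:320,200:260],None,fx=6,fy=6,interpolation=cv2.INTER_CUBIC),cv2.resize(w[180:300,220:340],None,fx=3,fy=3,interpolation=cv2.INTER_CUBIC)])[:,:,::-1])
```

```text
[ 0.5275  0.3169 -0.0205] [-1.13 -1.57  5.98] 41.33022642632836
```

View pics/s8y.png

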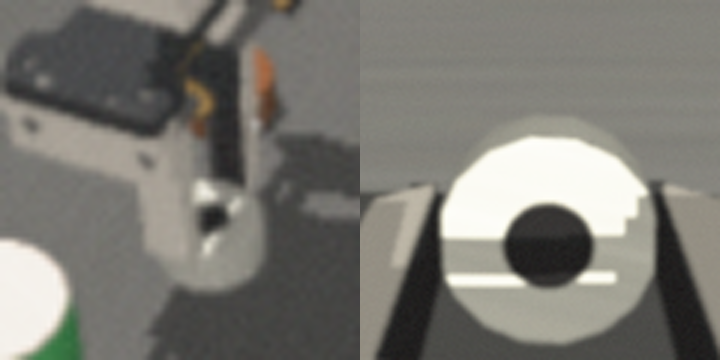

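```bash
python3 -m handwheel '[[0,0,0,0,0,0,0.4],[0,0,0,0,0,0,0.4],[0,0,0,0,0,0,0.4],[0,0,-0.3,0,0,0,0.4],[0,0,-0.7,0,0,0,0.4],[0,0,-0.7,0,0,0,0.4],[0,0,-0.7,0,0,0,-1],[0,0,-0.7,0,0,0,-1],[0,0,-0.7,0,0,0,-1],[0,0,-0.7,0,0,0,-1],[0,0,-0.7,0,0,0,-1],[0,0,-0.7,0,0,0,-1],[0,0,-0.7,0,0,0,-1]]' 40
python3 - <<'E'
from h import *
im,_=snap('side','s9'); w,_=snap('wrist','w9'); s=manip.read_state(); print(np.round(s['ee_pos'],4),np.round(s['ft_force'],2),s['opening']*94)
cv2.imwrite('pics/s9y.png',np.hstack([cv2.resize(im[260:320,200:260],None,fx=6,fy=6,interpolation=cv2.INTER_CUBIC),cv2.resize(w[180:300,220:340],None,fx=3,fy=3,interpolation=cv2.INTER_CUBIC)])[:,:,::-1])
E
```

```text
time_s: 10.3
ee_pos: [0.5275, 0.3169, -0.0274]
orientation: [-0.498, 0.501, -0.5, 0.5]
ft_force: [0.5, -0.2, 0.4]
opening: 0.456
[ 0.5275  0.3169 -0.0274] [-0.4  -0.18  0.01] 43.345763809414244
```

View pics/s9y.png

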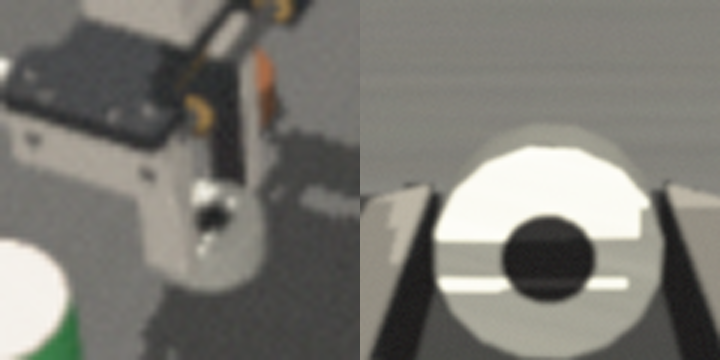

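```bash
python3 -m handwheel '[[0,0,2,0,0,0,-1],[0,0,5,0,0,0,-1],[0,0,9,0,0,0,-1],[0,0,13,0,0,0,-1],[0,0,16,0,0,0,-1],[0,0,16,0,0,0,-1]]' 40
python3 - <<'E'
from h import *
_,m=load('w9'); print(onz(m,282.4,265.7,.02,True))
_,m=load('t6'); print('nest',onz(m,308,241,.042))
s=manip.read_state(); print(np.round(s['ee_pos'],4),np.round(s['ft_force'],2),s['opening']*94)
E
```

```text
time_s: 10.9
ee_pos: [0.5298, 0.3182, 0.1396]
orientation: [-0.495, 0.5, -0.501, 0.504]
ft_force: [1.2, 0.8, -1.0]
opening: 0.458
[0.52666878 0.31738023 0.02      ]
nest [ 0.45500749 -0.04480127  0.042     ]
[0.5298 0.3182 0.1396] [ 1.21  0.75 -0.97] 43.0137119947697
```

```bash
python3 -m handwheel '[[-2,-6,0,0,0,0,-1],[-4,-12,0,0,0,0,-1],[-5,-18,0,0,0,0,-1],[-6,-24,0,0,0,0,-1],[-7,-30,0,0,0,0,-1],[-7.3,-36.2,0,0,0,0,-1],[-7.3,-36.2,0,0,0,0,-1],[-7.3,-36.2,0,0,0,0,-1],[-7.3,-36.2,0,0,0,0,-1],[-7.3,-36.2,0,0,0,0,-1],[-7.3,-36.2,0,0,0,0,-1],[-7.3,-36.2,0,0,0,0,-1],[-7.3,-36.2,0,0,0,0,-1],[-7.3,-36.2,0,0,0,0,-1],[-7.3,-36.2,0,0,0,0,-1],[-7.3,-36.2,0,0,0,0,-1]]' 40
cat > corr.py <<'E'
from h import *
from scipy.spatial.transform import Rotation as R
def st(yaw=-90):
    s=manip.read_state(); r=R.from_quat(s['orientation'])
    a=np.radians(yaw); x=np.array([np.cos(a),np.sin(a),0]); y=np.array([0,0,-1.]); T=R.from_matrix(np.c_[x,y,np.cross(x,y)])
    print('t',s['time_s'],'ee',np.round(s['ee_pos'],4),'F',np.round(s['ft_force'],1),'open',round(s['opening']*94,1),'turn',np.round((T*r.inv()).as_rotvec(),4),'q',np.round(s['q'],2)); return s
E
python3 - <<'E'
from corr import *
st(); snap('wrist','w10')
E
```

```text
time_s: 12.23
ee_pos: [0.4568, -0.0432, 0.1395]
orientation: [-0.495, 0.5, -0.501, 0.504]
ft_force: [0.5, -0.2, -0.8]
opening: 0.454
t 12.2333 ee [ 0.4568 -0.0432  0.1395] F [ 0.5 -0.2 -0.8] open 42.6 turn [-0.0077  0.0101  0.0015] q [-0.18  0.12  1.81  0.01  1.21  1.39]
```

View pics/w10.png

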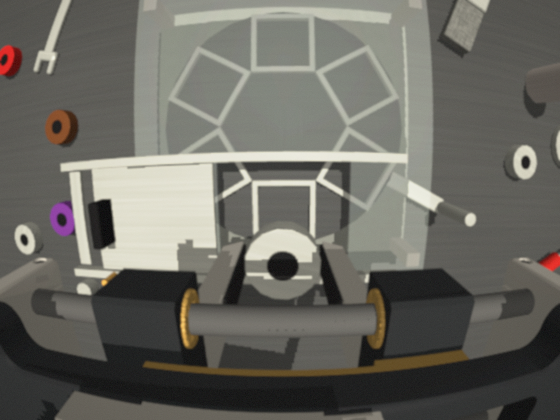

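```bash
python3 -m handwheel '[[0,0,-2,-0.008,0.01,0.001,-1],[0,0,-4,-0.008,0.01,0.001,-1],[0,0,-6,-0.008,0.01,0.001,-1],[0,0,-8,-0.008,0.01,0.001,-1],[0,0,-9.2,-0.008,0.01,0.001,-1],[0,0,-10,-0.008,0.01,0.001,-1],[0,0,-10,-0.008,0.01,0.001,-1],[0,0,-10,-0.008,0.01,0.001,-1]]' 40
python3 - <<'E'
from corr import *
st(); w,_=snap('wrist','w11'); im,_=snap('side','s11')
cv2.imwrite('pics/s11y.png',np.hstack([cv2.resize(im[155:235,265:345],None,fx=5,fy=5,interpolation=cv2.INTER_CUBIC),cv2.resize(w[170:300,220:350],(400,400),interpolation=cv2.INTER_CUBIC)])[:,:,::-1])
E
```

```text
time_s: 12.95
ee_pos: [0.457, -0.0433, 0.0398]
orientation: [0.5, -0.5, 0.5, -0.5]
ft_force: [-0.3, -0.1, -1.3]
opening: 0.452
t 12.95 ee [ 0.457  -0.0433  0.0398] F [-0.3 -0.1 -1.3] open 42.5 turn [0.0003 0.0003 0.0005] q [-0.17  0.26  1.9  -0.    0.98  1.4 ]
```

View pics/s11y.png

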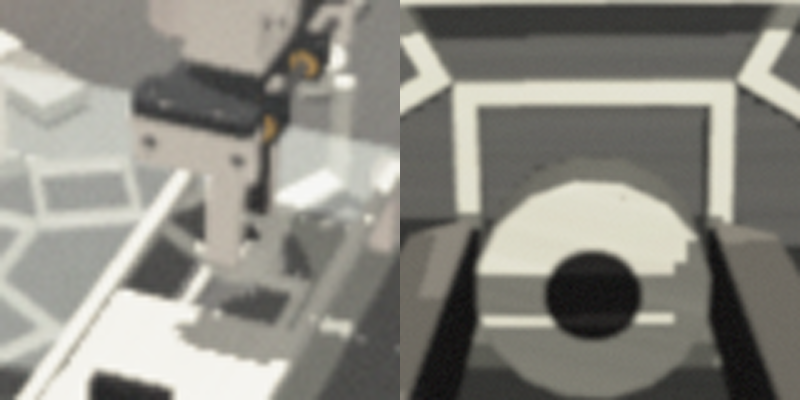

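Run:
```python
from h import *
_,m=load('w11')
f=130/400
for u,v in ((453,82),(735,82),(480,104),(710,104)): print(onz(m,220+u*f-.3,170+v*f-.3,.042,True).round(4))
for z in (.066,.076,.088): print(z,onz(m,220+593*f,170+295*f,z,True).round(4))
```

```text
[ 0.488  -0.1004  0.042 ]
[ 0.4892 -0.1732  0.042 ]
[ 0.4831 -0.107   0.042 ]
[ 0.4837 -0.1665  0.042 ]
0.066 [ 0.4457 -0.1294  0.066 ]
0.076 [ 0.4498 -0.1248  0.076 ]
0.088 [ 0.4547 -0.1194  0.088 ]
```

Run:
```python
from h import *
_,m=load('w11')
f=130/400
for u,v in ((53,82),(335,82),(80,104),(310,104)): print(onz(m,220+u*f-.3,170+v*f-.3,.042,True).round(4))
for z in (.076,.088): print(z,onz(m,220+193*f,170+295*f,z,True).round(4))
```

```text
[ 0.4878 -0.0121  0.042 ]
[ 0.4878 -0.0737  0.042 ]
[ 0.4829 -0.018   0.042 ]
[ 0.4829 -0.0683  0.042 ]
0.076 [ 0.4516 -0.0429  0.076 ]
0.088 [ 0.4564 -0.0428  0.088 ]
```

```bash
python3 -m handwheel '[[0,0,-1,0,0,0,-1],[0,0,-2,0,0,0,-1],[0,0,-2.6,0,0,0,-1],[0,0,-3,0,0,0,-1],[0,0,-3.1,0,0,0,-1],[0,0,-3.1,0,0,0,-1]]' 40
python3 - <<'E'
from corr import *
st()
E
```

```text
time_s: 13.55
ee_pos: [0.4572, -0.0434, 0.009]
orientation: [0.5, -0.5, 0.5, -0.5]
ft_force: [-0.6, -0.1, -1.8]
opening: 0.454
t 13.55 ee [ 0.4572 -0.0434  0.009 ] F [-0.6 -0.1 -1.8] open 42.7 turn [0.0005 0.0009 0.0006] q [-0.17  0.31  1.92 -0.    0.91  1.4 ]
```

```bash
python3 -m handwheel '[[0,0,-0.15,0,0,0,-1],[0,0,-0.15,0,0,0,-1],[0,0,-0.15,0,0,0,0.2],[0,0,-0.15,0,0,0,0.2],[0,0,-0.15,0,0,0,0.2],[0,0,-0.15,0,0,0,0.2],[0,0,-0.15,0,0,0,0.2],[0,0,3,0,0,0,0.2],[0,0,6,0,0,0,0.2],[0,0,10,0,0,0,0.2],[0,0,14,0,0,0,0.2],[0,0,14,0,0,0,0.2],[0,0,14,0,0,0,0.2]]' 40
python3 - <<'E'
from corr import *
st(); w,_=snap('wrist','w12'); im,_=snap('side','s12')
cv2.imwrite('pics/s12y.png',np.hstack([cv2.resize(im[155:235,265:345],None,fx=5,fy=5,interpolation=cv2.INTER_CUBIC),cv2.resize(w[130:290,200:360],(400,400),interpolation=cv2.INTER_CUBIC)])[:,:,::-1])
E
```

```text
time_s: 14.63
ee_pos: [0.4582, -0.0435, 0.1508]
orientation: [0.499, -0.499, 0.502, -0.501]
ft_force: [-0.7, -0.2, -0.6]
opening: 0.594
t 14.6333 ee [ 0.4582 -0.0435  0.1508] F [-0.7 -0.2 -0.6] open 55.9 turn [0.0012 0.005  0.0006] q [-0.17  0.11  1.79 -0.    1.24  1.4 ]
```

View pics/s12y.png

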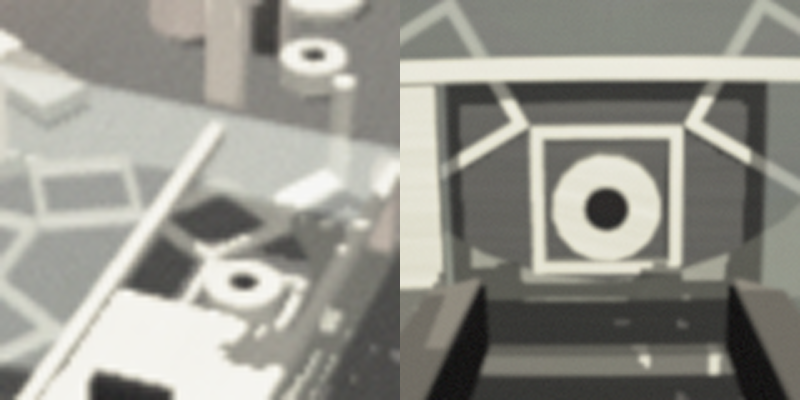

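```bash
python3 -m handwheel '[[0,-4,0,0,0.003,0.12,0],[0,-8,0,0,0.003,0.24,0],[0,-12,0,0,0.003,0.36,0],[0,-15,0,0,0.003,0.48,0],[-0.15,-18.1,0,0,0.003,0.6,0],[-0.15,-18.1,0,0,0.003,0.72,0],[-0.15,-18.1,0,0,0.003,0.84,0],[-0.15,-18.1,0,0,0.003,0.96,0],[-0.15,-18.1,0,0,0.003,1.08,0],[-0.15,-18.1,0,0,0.003,1.2,0],[-0.15,-18.1,0,0,0.003,1.32,0],[-0.15,-18.1,0,0,0.003,1.44,0],[-0.15,-18.1,0,0,0.003,1.57,0],[-0.15,-18.1,0,0,0.003,1.57,0],[-0.15,-18.1,0,0,0.003,1.57,0],[-0.15,-18.1,0,0,0.003,1.57,0]]' 40
python3 - <<'E'
from corr import *
st(0); w,_=snap('wrist','w13'); im,_=snap('side','s13')
E
```

```text
time_s: 16.07
ee_pos: [0.4549, -0.2242, 0.1472]
orientation: [0.708, -0.003, 0.001, -0.707]
ft_force: [-1.1, -0.1, -1.0]
opening: 0.501
t 16.0667 ee [ 0.4549 -0.2242  0.1472] F [-1.1 -0.1 -1. ] open 47.1 turn [ 0.0015 -0.003   0.0057] q [-0.53  0.22  1.66 -0.    1.26 -0.52]
```

View pics/w13.png

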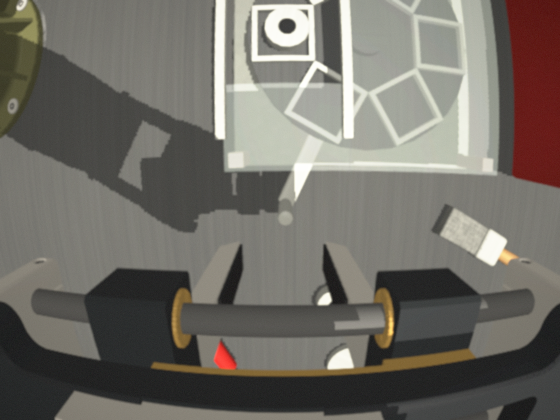

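View pics/s13.png

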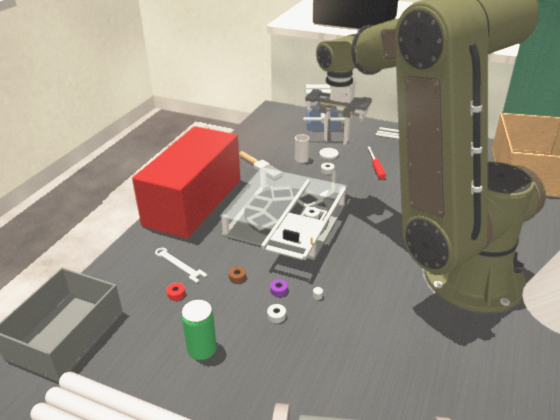

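```bash
python3 - <<'E'
from h import *
_,m=load('w13'); print(onz(m,285.5,217,.085,True).round(4))
E
python3 -m handwheel '[[0.15,-0.1,-3,0,0,0,0],[0.15,-0.1,-6,0,0,0,0],[0.15,-0.1,-8,0,0,0,0],[0.15,-0.1,-10,0,0,0,0],[0.15,-0.1,-12,0,0,0,0],[0.15,-0.1,-13,0,0,0,0],[0.15,-0.1,-13,0,0,0,0],[0.15,-0.1,-13,0,0,0,-1],[0.15,-0.1,-13,0,0,0,-1],[0.15,-0.1,-13,0,0,0,-1],[0.15,-0.1,-13,0,0,0,-1],[0.15,-0.1,-13,0,0,0,-1],[0.15,-0.1,-13,0,0,0,-1]]' 20
python3 - <<'E'
from corr import *
st(0)
E
```

```text
[ 0.4583 -0.2228  0.085 ]
time_s: 17.25
ee_pos: [0.4569, -0.2253, 0.0182]
orientation: [0.708, -0.002, 0.001, -0.706]
ft_force: [0.6, 0.3, 2.6]
opening: 0.144
t 17.25 ee [ 0.4569 -0.2253  0.0182] F [0.6 0.3 2.6] open 13.6 turn [ 0.0023 -0.0013  0.0043] q [-0.53  0.39  1.78 -0.    0.97 -0.52]
```

```bash
python3 -m handwheel '[[0.96,-0.42,0,0,0,0,-1],[1.94,-0.78,0,0,0,0,-1],[2.94,-1.1,0,0,0,0,-1],[3.95,-1.36,0,0,0,0,-1],[4.98,-1.57,0,0,0,0,-1],[6.02,-1.73,0,0,0,0,-1],[7.06,-1.83,0,0,0,0,-1],[8.1,-1.87,0,0,0,0,-1],[9.15,-1.86,0,0,0,0,-1],[10.2,-1.8,0,0,0,0,-1],[11.24,-1.68,0,0,0,0,-1],[12.27,-1.51,0,0,0,0,-1],[12.9,-1.38,0,0,0,0,-1],[13.3,-1.28,0,0,0,0,-1],[13.3,-1.28,0,0,0,0,-1],[13.3,-1.28,0,0,0,0,-1]]' 30
python3 - <<'E'
from corr import *
s=st(0); c=np.array([.5414,-.0440]); d=s['ee_pos'][:2]-c; print(np.degrees(np.arctan2(d[1],d[0]))+115, np.linalg.norm(d))
w,_=snap('wrist','w14')
E
```

```text
time_s: 18.58
ee_pos: [0.5883, -0.2394, 0.0183]
orientation: [0.708, -0.003, -0.0, -0.706]
ft_force: [-13.1, -7.4, 6.9]
opening: 0.14
t 18.5833 ee [ 0.5883 -0.2394  0.0183] F [-13.1  -7.4   6.9] open 13.1 turn [ 0.0036 -0.0048  0.0046] q [-0.44  0.64  1.39 -0.01  1.11 -0.43]
38.49780061962433 0.20099318234987254
```

View pics/w14.png

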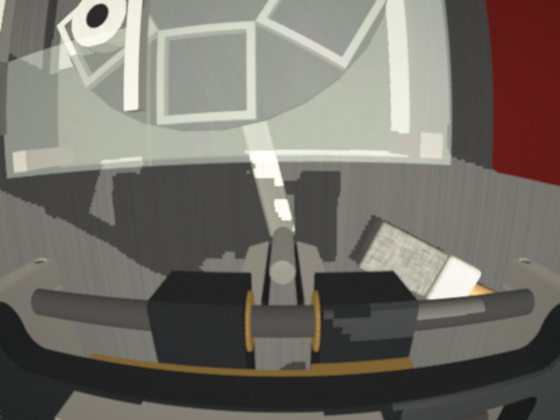

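```bash
python3 -m handwheel '[[-1.9,-0.27,0,0,0,0,-1],[-3.99,-0.45,0,0,0,0,-1],[-6.08,-0.42,0,0,0,0,-1],[-8.16,-0.16,0,0,0,0,-1],[-10.2,0.31,0,0,0,0,-1],[-12.18,0.99,0,0,0,0,-1],[-13.14,1.41,0,0,0,0,-1],[-13.14,1.41,0,0,0,0,-1],[-13.14,1.41,0,0,0,0,-1],[-13.14,1.41,0,0,0,0,0],[-13.14,1.41,0,0,0,0,0],[-13.14,1.41,0,0,0,0,0],[-13.14,1.41,0,0,0,0,0]]' 30
python3 - <<'E'
from corr import *
st(0); w,_=snap('wrist','w15')
E
```

```text
time_s: 19.72
ee_pos: [0.457, -0.2255, 0.0184]
orientation: [0.708, -0.003, 0.0, -0.706]
ft_force: [-0.2, 0.5, -0.3]
opening: 0.39
t 19.7167 ee [ 0.457  -0.2255  0.0184] F [-0.2  0.5 -0.3] open 36.6 turn [ 0.0036 -0.0046  0.0048] q [-0.53  0.39  1.78 -0.01  0.98 -0.52]
```

View pics/w15.png

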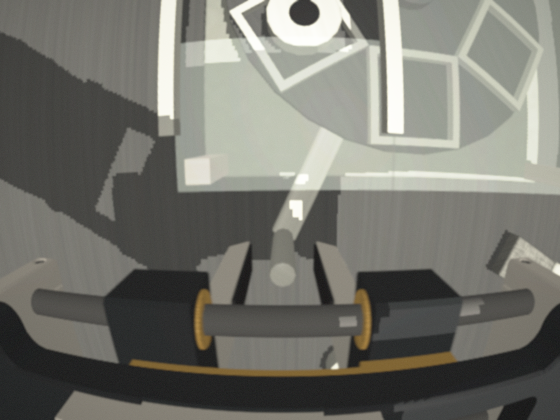

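```bash
python3 -m handwheel '[[0,0,0,0,0,0,-1],[0,0,0,0,0,0,-1],[0,0,0,0,0,0,-1],[0,0,0,0,0,0,-1],[0,0,0,0,0,0,-1],[0.96,-0.42,0,0,0,0,-1],[1.94,-0.78,0,0,0,0,-1],[2.94,-1.1,0,0,0,0,-1],[3.95,-1.36,0,0,0,0,-1],[4.98,-1.57,0,0,0,0,-1],[6.02,-1.73,0,0,0,0,-1],[7.06,-1.83,0,0,0,0,-1],[8.1,-1.87,0,0,0,0,-1],[9.15,-1.86,0,0,0,0,-1],[10.2,-1.8,0,0,0,0,-1],[11.24,-1.68,0,0,0,0,-1],[12.27,-1.51,0,0,0,0,-1],[12.9,-1.38,0,0,0,0,-1],[13.3,-1.28,0,0,0,0,-1],[13.3,-1.28,0,0,0,0,-1]]' 30
python3 - <<'E'
from corr import *
s=st(0); c=np.array([.5414,-.0440]); d=s['ee_pos'][:2]-c; print(np.degrees(np.arctan2(d[1],d[0]))+115, np.linalg.norm(d))
w,_=snap('wrist','w16')
E
```

```text
time_s: 21.43
ee_pos: [0.5886, -0.2404, 0.0185]
orientation: [0.709, -0.005, -0.001, -0.705]
ft_force: [-16.2, -12.1, 8.1]
opening: 0.145
t 21.4333 ee [ 0.5886 -0.2404  0.0185] F [-16.2 -12.1   8.1] open 13.6 turn [ 0.0065 -0.0082  0.0048] q [-0.44  0.64  1.39 -0.01  1.12 -0.43]
38.50872908337713 0.2020174365424127
```

View pics/w16.png

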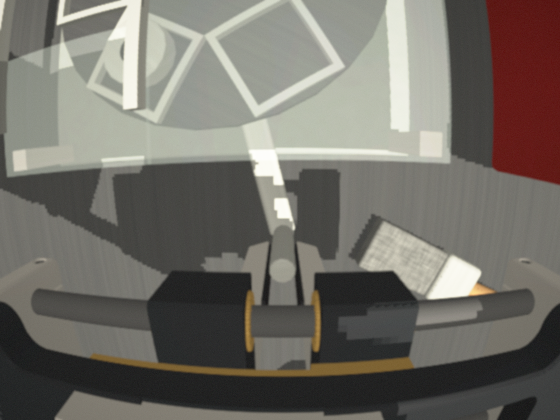

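```bash
python3 -m handwheel '[[-1.9,-0.2,0,0,0,0,-1],[-3.99,-0.36,0,0,0,0,-1],[-6.08,-0.33,0,0,0,0,-1],[-8.16,-0.06,0,0,0,0,-1],[-10.2,0.4,0,0,0,0,-1],[-12.18,1.08,0,0,0,0,-1],[-13.16,1.5,0,-0.005,0.008,0,-1],[-13.16,1.5,0,-0.005,0.008,0,-1],[-13.16,1.5,0,-0.005,0.008,0,0],[-13.16,1.5,0,-0.005,0.008,0,0],[-13.16,1.5,0,-0.005,0.008,0,0.1],[-13.16,1.5,0,-0.005,0.008,0,0.1],[-13.16,1.5,0,-0.005,0.008,0,0.1],[-13.16,1.5,3,-0.005,0.008,0,0.1],[-13.16,1.5,6,-0.005,0.008,0,0.1],[-13.16,1.5,10,-0.005,0.008,0,0.1],[-13.16,1.5,13,-0.005,0.008,0,0.1],[-13.16,1.5,13,-0.005,0.008,0,0.1]]' 30
python3 - <<'E'
from corr import *
st(0); w,_=snap('wrist','w17');w,_=snap('top','t17')
from bl import *
for n,u,v in (('A',419,216),('C',176,261)): print(n,bore('t17',u,v,14,False))
E
```

```text
time_s: 22.98
ee_pos: [0.459, -0.2268, 0.1546]
orientation: [0.713, -0.005, -0.001, -0.701]
ft_force: [-0.0, -0.5, 0.2]
opening: 0.551
t 22.9833 ee [ 0.459  -0.2268  0.1546] F [-0.  -0.5  0.2] open 51.8 turn [ 0.0158 -0.0081  0.0052] q [-0.52  0.23  1.64 -0.02  1.27 -0.51]Traceback (most recent call last):
  File "<stdin>", line 4, in <module>
  File "bl.py", line 8, in bore
    i=1+np.argmax(st[1:,4]); cs,_=cv2.findContours((l==i).astype(np.uint8),cv2.RETR_EXTERNAL,cv2.CHAIN_APPROX_NONE)
        ~~~~~~~~~^^^^^^^^^^
    return _wrapfunc(a, 'argmax', axis=axis, out=out, **kwds)
    return bound(*args, **kwds)
ValueError: attempt to get argmax of an empty sequence
```

View pics/w17.png

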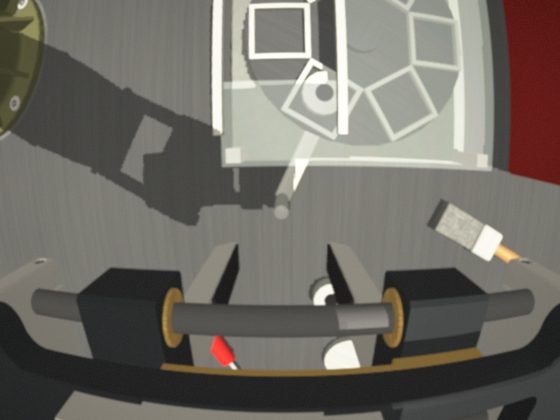

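View pics/t17.png

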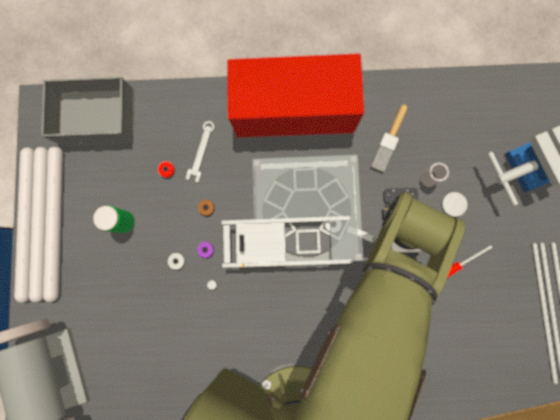

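Run:
```python
from h import *
_,m=load('t17'); print('tube top',onz(m,438.5,172.5,.085), 'disc',onz(m,455,204.5,.012))
_,m=load('s7')
# bracket corner and body in s7 (near finger plane y~.36)
for n,u,v in (('tip',275,385),('bracket lo far',160,262),('bracket lo near',300,300),('bracket top far',150,235),('black top',165,190)):
    o,d=ray(m,170+u/5-.4,230+v/5-.4); print(n,(o+d*(.358-o[1])/d[1]).round(3))
```

```text
tube top [ 0.62086501 -0.38942946  0.085     ] disc [ 0.54335353 -0.45363143  0.012     ]
tip [0.531 0.358 0.019]
bracket lo far [0.588 0.358 0.078]
bracket lo near [0.514 0.358 0.08 ]
bracket top far [0.591 0.358 0.093]
black top [0.58  0.358 0.125]
```

```bash
python3 - <<'E'
from corr import *
st(-90)
E
python3 -m handwheel '[[2,-4,0,0,0,-0.12,0.5],[4,-8,0,0,0,-0.24,0.5],[5.7,-12.3,0,0,0,-0.36,0.5],[5.7,-12.3,0,0,0,-0.48,0.5],[5.7,-12.3,0,0,0,-0.6,0.5],[5.7,-12.3,0,0,0,-0.72,0.5],[5.7,-12.3,0,0,0,-0.84,0.5],[5.7,-12.3,0,0,0,-0.96,0.5],[5.7,-12.3,0,0,0,-1.08,0.5],[5.7,-12.3,0,0,0,-1.2,0.5],[5.7,-12.3,0,0,0,-1.32,0.5],[5.7,-12.3,0,0.018,0.004,-1.44,0.5],[5.7,-12.3,0,0.018,0.004,-1.566,0.5],[5.7,-12.3,0,0.018,0.004,-1.566,0.5],[5.7,-12.3,0,0.018,0.004,-1.566,0.5],[5.7,-12.3,0,0.018,0.004,-1.566,0.5]]' 40
python3 - <<'E'
from corr import *
st(-90); snap('wrist','w18')
from bl import *
print(bore('w18',283,205,35))
E
```

```text
t 23.0833 ee [ 0.4571 -0.2257  0.1491] F [ 0.1  0.3 -1.2] open 51.6 turn [-0.0017 -0.0209 -1.5657] q [-0.52  0.23  1.65 -0.02  1.27 -0.51]
time_s: 24.42
ee_pos: [0.5139, -0.3485, 0.1481]
orientation: [-0.495, 0.507, -0.49, 0.507]
ft_force: [-1.0, 0.4, -0.2]
opening: 0.752
t 24.4167 ee [ 0.5139 -0.3485  0.1481] F [-1.   0.4 -0.2] open 70.7 turn [-0.0292 -0.0046 -0.0042] q [-0.66  0.49  1.31  0.02  1.37  0.9 ]
((287.5, 199.6), array([40.6, 40.9]), array([ 0.5186, -0.3496,  0.02  ]))
```

View pics/w18.png

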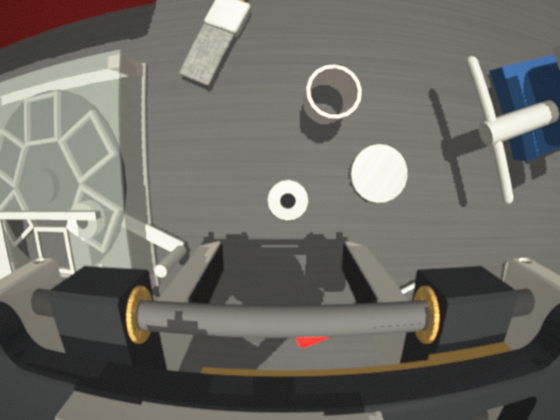

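```bash
python3 -m handwheel '[[0.3,-0.15,-2,-0.029,-0.005,-0.004,0.5],[0.3,-0.15,-5,-0.029,-0.005,-0.004,0.5],[0.3,-0.15,-8,-0.029,-0.005,-0.004,0.5],[0.3,-0.15,-11,-0.029,-0.005,-0.004,0.5],[0.3,-0.15,-12,-0.029,-0.005,-0.004,0.5],[0.3,-0.15,-12,-0.029,-0.005,-0.004,0.5]]' 40
python3 - <<'E'
from corr import *
st(-90); snap('wrist','w19')
from bl import *
print(bore('w19',283,235,45))
E
```

```text
time_s: 24.97
ee_pos: [0.5158, -0.3491, 0.0258]
orientation: [-0.5, 0.501, -0.498, 0.5]
ft_force: [0.6, 1.1, -0.1]
opening: 0.75
t 24.9667 ee [ 0.5158 -0.3491  0.0258] F [ 0.6  1.1 -0.1] open 70.5 turn [-0.0028 -0.0031 -0.0011] q [-0.65  0.6   1.43  0.    1.11  0.92]
((284.2, 231.6), array([58.9, 60.3]), array([ 0.5198, -0.3497,  0.02  ]))
```

View pics/w19.png

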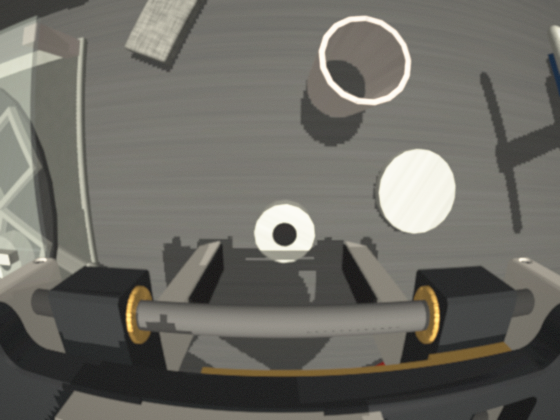

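```bash
python3 -m handwheel '[[0.2,-0.05,-2,-0.003,-0.003,-0.001,0.5],[0.2,-0.05,-4,-0.003,-0.003,-0.001,0.5],[0.2,-0.05,-5,-0.003,-0.003,-0.001,0.5],[0.2,-0.05,-5.3,-0.003,-0.003,-0.001,0.5],[0.2,-0.05,-5.3,-0.003,-0.003,-0.001,0.5],[0.2,-0.05,-5.3,-0.003,-0.003,-0.001,-1],[0.2,-0.05,-5.3,-0.003,-0.003,-0.001,-1],[0.2,-0.05,-5.3,-0.003,-0.003,-0.001,-1],[0.2,-0.05,-5.3,-0.003,-0.003,-0.001,-1],[0.2,-0.05,-5.3,-0.003,-0.003,-0.001,-1],[0.2,-0.05,-5.3,-0.003,-0.003,-0.001,-1],[0.2,-0.05,-5.3,-0.003,-0.003,-0.001,-1],[0.2,-0.05,-5.3,-0.003,-0.003,-0.001,-1]]' 40
python3 - <<'E'
from corr import *
st(-90); w,m=snap('wrist','w20')
cv2.imwrite('pics/w20z.png',cv2.resize(w[180:300,220:340],None,fx=4,fy=4,interpolation=cv2.INTER_CUBIC)[:,:,::-1])
E
```

```text
time_s: 26.1
ee_pos: [0.5191, -0.3506, -0.0242]
orientation: [0.5, -0.499, 0.502, -0.5]
ft_force: [-1.6, 1.1, 5.7]
opening: 0.451
t 26.1 ee [ 0.5191 -0.3506 -0.0242] F [-1.6  1.1  5.7] open 42.4 turn [0.0028 0.0032 0.0001] q [-0.65  0.67  1.45 -0.    1.02  0.92]
```

View pics/w20z.png

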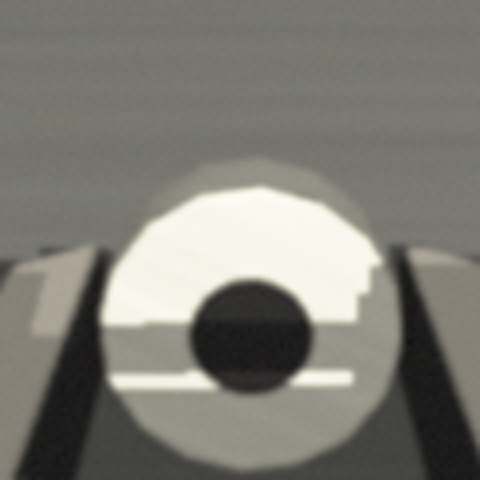

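```bash
python3 -m handwheel '[[0,0,0,0,0,0,0.3],[0,0,0,0,0,0,0.3],[0,0,0,0,0,0,0.3],[-0.1,0,-0.4,0,0,0,0.3],[-0.1,0,-0.4,0,0,0,0.3],[-0.1,0,-0.4,0,0,0,0.3],[-0.1,0,-0.4,0,0,0,-1],[-0.1,0,-0.4,0,0,0,-1],[-0.1,0,-0.4,0,0,0,-1],[-0.1,0,-0.4,0,0,0,-1],[-0.1,0,-0.4,0,0,0,-1],[-0.1,0,-0.4,0,0,0,-1]]' 40
python3 - <<'E'
from corr import *
st(-90); w,m=snap('wrist','w21'); print(onz(m,282.6,263.4,.02,True)); 
cv2.imwrite('pics/w21z.png',cv2.resize(w[180:300,220:340],None,fx=4,fy=4,interpolation=cv2.INTER_CUBIC)[:,:,::-1])
E
```

```text
time_s: 27.15
ee_pos: [0.5181, -0.3506, -0.0281]
orientation: [0.5, -0.499, 0.502, -0.5]
ft_force: [-0.2, 0.2, -0.6]
opening: 0.46
t 27.15 ee [ 0.5181 -0.3506 -0.0281] F [-0.2  0.2 -0.6] open 43.3 turn [0.0028 0.0033 0.0001] q [-0.65  0.67  1.45 -0.    1.01  0.92]
[ 0.51887499 -0.34992214  0.02      ]
```

View pics/w21z.png

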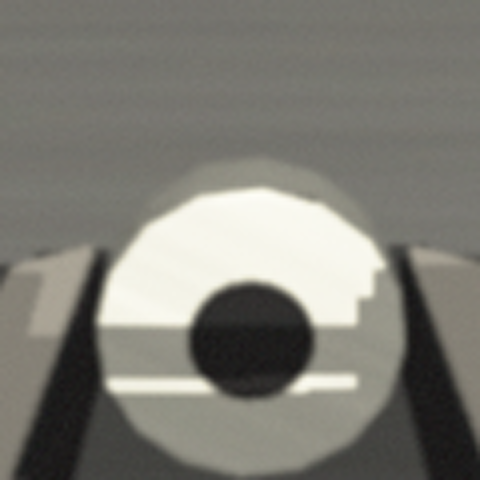

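```bash
python3 -m handwheel '[[0,0,2,0.003,0.003,0,-1],[0,0,5,0.003,0.003,0,-1],[0,0,9,0.003,0.003,0,-1],[0,0,13,0.003,0.003,0,-1],[0,0,17,0.003,0.003,0,-1],[-1,5,17,0.003,0.003,0,-1],[-2,10,17,0.003,0.003,0,-1],[-3,15,17,0.003,0.003,0,-1],[-4,20,17,0.003,0.003,0,-1],[-5,25,17,0.003,0.003,0,-1],[-6.1,30.7,17,0.003,0.003,0,-1],[-6.1,30.7,17,0.003,0.003,0,-1],[-6.1,30.7,17,0.003,0.003,0,-1],[-6.1,30.7,17,0.003,0.003,0,-1],[-6.1,30.7,17,0.003,0.003,0,-1],[-6.1,30.7,17,0.003,0.003,0,-1],[-6.1,30.7,17,0.003,0.003,0,-1]]' 40
python3 - <<'E'
from corr import *
st(-90); w,m=snap('wrist','w22')
E
```

```text
time_s: 28.62
ee_pos: [0.4573, -0.0444, 0.1417]
orientation: [0.5, -0.5, 0.5, -0.5]
ft_force: [-0.4, -0.0, -2.4]
opening: 0.453
t 28.6167 ee [ 0.4573 -0.0444  0.1417] F [-0.4 -0.  -2.4] open 42.6 turn [-0.0001  0.0001  0.0012] q [-0.18  0.12  1.8   0.    1.22  1.4 ]
```

View pics/w22.png

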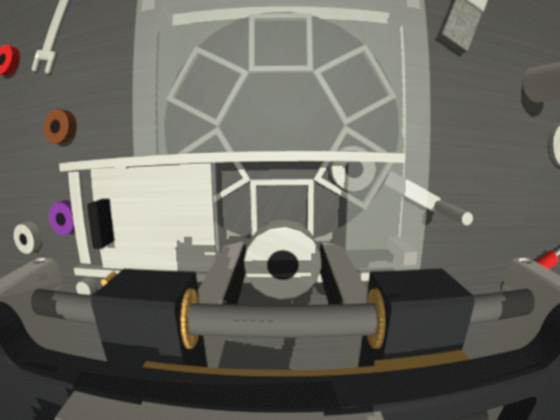

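```bash
python3 -m handwheel '[[0,0.1,-3,0,0,0,-1],[0,0.1,-6,0,0,0,-1],[0,0.1,-9,0,0,0,-1],[0,0.1,-11,0,0,0,-1],[0,0.1,-12,0,0,0,-1],[0,0.1,-12.7,0,0,0,-1],[0,0.1,-13.1,0,0,0,-1],[0,0.1,-13.35,0,0,0,-1],[0,0.1,-13.35,0,0,0,-1],[0,0.1,-13.35,0,0,0,-1]]' 40
python3 - <<'E'
from corr import *
st(-90)
E
```

```text
time_s: 29.5
ee_pos: [0.4578, -0.0436, 0.0089]
orientation: [0.499, -0.5, 0.501, -0.5]
ft_force: [-0.8, 0.3, -2.0]
opening: 0.457
t 29.5 ee [ 0.4578 -0.0436  0.0089] F [-0.8  0.3 -2. ] open 42.9 turn [0.0001 0.0013 0.0016] q [-0.17  0.31  1.92  0.    0.91  1.4 ]
```

```bash
python3 -m handwheel '[[-0.1,0,-0.2,0,0,0,-1],[-0.1,0,-0.2,0,0,0,-1],[-0.1,0,-0.2,0,0,0,0.2],[-0.1,0,-0.2,0,0,0,0.2],[-0.1,0,-0.2,0,0,0,0.2],[-0.1,0,-0.2,0,0,0,0.2],[-0.1,0,-0.2,0,0,0,0.2],[0,0,3,0,0,0,0.2],[0,0,6,0,0,0,0.2],[0,0,10,0,0,0,0.2],[0,0,14,0,0,0,0.2],[0,0,14,0,0,0,0.2],[0,0,14,0,0,0,0.2]]' 40
python3 - <<'E'
from corr import *
st(); w,_=snap('wrist','w23'); im,_=snap('side','s23')
cv2.imwrite('pics/s23y.png',np.hstack([cv2.resize(im[155:235,265:345],None,fx=5,fy=5,interpolation=cv2.INTER_CUBIC),cv2.resize(w[130:290,200:360],(400,400),interpolation=cv2.INTER_CUBIC)])[:,:,::-1])
E
```

```text
time_s: 30.58
ee_pos: [0.4587, -0.0437, 0.1506]
orientation: [0.498, -0.499, 0.502, -0.501]
ft_force: [-0.1, -0.1, -0.3]
opening: 0.603
t 30.5833 ee [ 0.4587 -0.0437  0.1506] F [-0.1 -0.1 -0.3] open 56.7 turn [0.0008 0.0052 0.0015] q [-0.17  0.11  1.79  0.    1.24  1.4 ]
```

View pics/s23y.png

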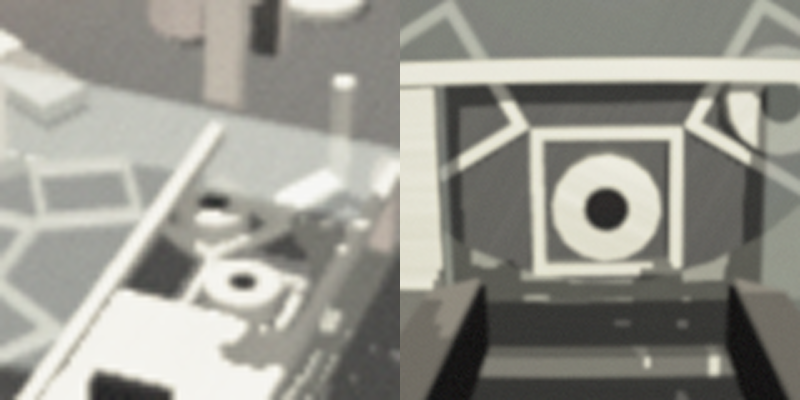

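```bash
python3 -m handwheel '[[0,-4,0,0,0.003,0.12,0],[0,-8,0,0,0.003,0.24,0],[0,-12,0,0,0.003,0.36,0],[0,-15,0,0,0.003,0.48,0],[-0.2,-18.1,0,0,0.003,0.6,0],[-0.2,-18.1,0,0,0.003,0.72,0],[-0.2,-18.1,0,0,0.003,0.84,0],[-0.2,-18.1,0,0,0.003,0.96,0],[-0.2,-18.1,0,0,0.003,1.08,0],[-0.2,-18.1,0,0,0.003,1.2,0],[-0.2,-18.1,0,0,0.003,1.32,0],[-0.2,-18.1,0,0,0.003,1.44,0],[-0.2,-18.1,0,0,0.003,1.57,0],[-0.2,-18.1,0,0,0.003,1.57,0],[-0.2,-18.1,0,0,0.003,1.57,0],[-0.2,-18.1,0,0,0.003,1.57,0]]' 40
python3 - <<'E'
from corr import *
st(0)
_,m=snap('wrist','w24'); print(proj(m,[.4567,-.2250,.085],True))
E
```

```text
time_s: 32.02
ee_pos: [0.455, -0.2243, 0.1471]
orientation: [0.708, -0.003, 0.001, -0.707]
ft_force: [0.8, 0.5, 0.3]
opening: 0.502
t 32.0167 ee [ 0.455  -0.2243  0.1471] F [0.8 0.5 0.3] open 47.2 turn [ 0.0011 -0.0033  0.0065] q [-0.53  0.22  1.66 -0.    1.26 -0.52]
(np.float64(283.699993184087), np.float64(219.29248659556626))
```

View pics/w24.png

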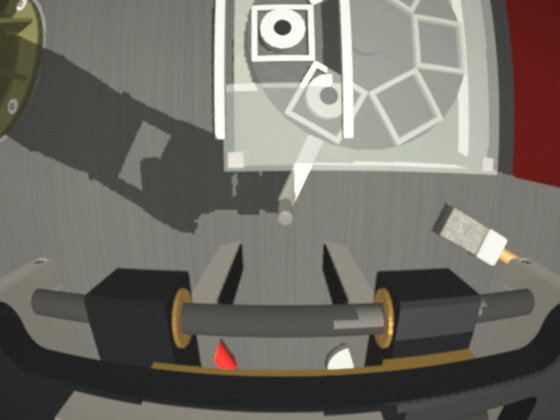

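Two collars in neighbouring nests (window nest at (282,28), p1 at (325,95)), lever post top at (285,217). Gripping the post.

```bash
python3 -m handwheel '[[0.15,-0.1,-3,0,0,0,0],[0.15,-0.1,-6,0,0,0,0],[0.15,-0.1,-8,0,0,0,0],[0.15,-0.1,-10,0,0,0,0],[0.15,-0.1,-12,0,0,0,0],[0.15,-0.1,-13,0,0,0,0],[0.15,-0.1,-13,0,0,0,0],[0.15,-0.1,-13,0,0,0,-1],[0.15,-0.1,-13,0,0,0,-1],[0.15,-0.1,-13,0,0,0,-1],[0.15,-0.1,-13,0,0,0,-1],[0.15,-0.1,-13,0,0,0,-1],[0.15,-0.1,-13,0,0,0,-1]]' 30
python3 - <<'E'
from corr import *
st(0)
E
```

```text
time_s: 33.15
ee_pos: [0.4569, -0.2255, 0.0179]
orientation: [0.708, -0.003, 0.001, -0.706]
ft_force: [1.8, -0.7, 1.7]
opening: 0.143
t 33.15 ee [ 0.4569 -0.2255  0.0179] F [ 1.8 -0.7  1.7] open 13.5 turn [ 0.0017 -0.0019  0.006 ] q [-0.53  0.39  1.78 -0.    0.97 -0.52]
```

```bash
python3 -m handwheel '[[0.96,-0.42,0,0,0,0,-1],[1.94,-0.78,0,0,0,0,-1],[2.94,-1.1,0,0,0,0,-1],[3.95,-1.36,0,0,0,0,-1],[4.98,-1.57,0,0,0,0,-1],[6.02,-1.73,0,0,0,0,-1],[7.06,-1.83,0,0,0,0,-1],[8.1,-1.87,0,0,0,0,-1],[9.15,-1.86,0,0,0,0,-1],[10.2,-1.8,0,0,0,0,-1],[11.24,-1.68,0,0,0,0,-1],[12.27,-1.51,0,0,0,0,-1],[12.9,-1.38,0,0,0,0,-1],[13.3,-1.28,0,0,0,0,-1],[13.3,-1.28,0,0,0,0,-1],[13.3,-1.28,0,0,0,0,-1]]' 30
python3 - <<'E'
from corr import *
s=st(0); c=np.array([.5414,-.0440]); d=s['ee_pos'][:2]-c; print(np.degrees(np.arctan2(d[1],d[0]))+115, np.linalg.norm(d))
w,_=snap('wrist','w25')
E
```

```text
time_s: 34.48
ee_pos: [0.5883, -0.2399, 0.018]
orientation: [0.708, -0.004, 0.0, -0.706]
ft_force: [-13.8, -8.9, 5.5]
opening: 0.141
t 34.4833 ee [ 0.5883 -0.2399  0.018 ] F [-13.8  -8.9   5.5] open 13.3 turn [ 0.0035 -0.0054  0.0064] q [-0.44  0.64  1.39 -0.01  1.12 -0.43]
38.465027610308326 0.20145748018508347
```

View pics/w25.png

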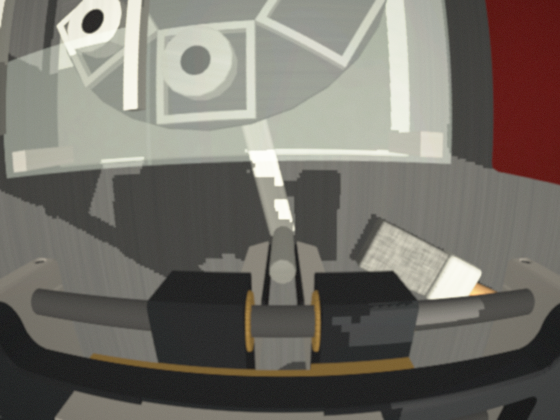

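Full stroke 1 (stop force felt, dial turned 30°). Spring back, open, check.

```bash
python3 -m handwheel '[[-1.9,-0.24,0,0,0,0,-1],[-3.99,-0.42,0,0,0,0,-1],[-6.08,-0.39,0,0,0,0,-1],[-8.16,-0.12,0,0,0,0,-1],[-10.2,0.34,0,0,0,0,-1],[-12.18,1.02,0,0,0,0,-1],[-13.14,1.44,0,0,0,0,-1],[-13.14,1.44,0,0,0,0,-1],[-13.14,1.44,0,0,0,0,-1],[-13.14,1.44,0,0,0,0,0],[-13.14,1.44,0,0,0,0,0],[-13.14,1.44,0,0,0,0,0],[-13.14,1.44,0,0,0,0,0]]' 30
python3 - <<'E'
from corr import *
st(0); w,_=snap('wrist','w26')
E
```

```text
time_s: 35.62
ee_pos: [0.4569, -0.2257, 0.0181]
orientation: [0.708, -0.004, 0.0, -0.706]
ft_force: [-0.1, 0.3, -0.1]
opening: 0.387
t 35.6167 ee [ 0.4569 -0.2257  0.0181] F [-0.1  0.3 -0.1] open 36.4 turn [ 0.0036 -0.0053  0.0065] q [-0.53  0.39  1.78 -0.01  0.98 -0.52]
```

View pics/w26.png

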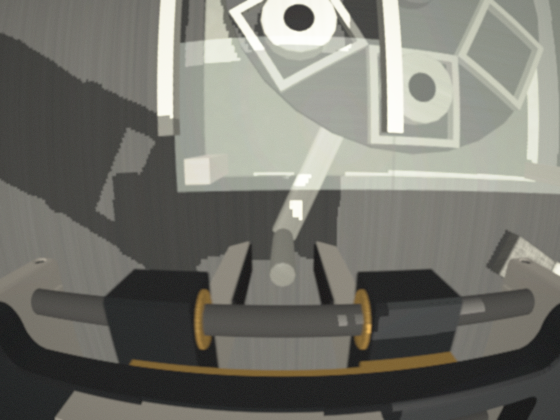

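```bash
python3 -m handwheel '[[0,0,0,0,0,0,-1],[0,0,0,0,0,0,-1],[0,0,0,0,0,0,-1],[0,0,0,0,0,0,-1],[0,0,0,0,0,0,-1],[0.96,-0.42,0,0,0,0,-1],[1.94,-0.78,0,0,0,0,-1],[2.94,-1.1,0,0,0,0,-1],[3.95,-1.36,0,0,0,0,-1],[4.98,-1.57,0,0,0,0,-1],[6.02,-1.73,0,0,0,0,-1],[7.06,-1.83,0,0,0,0,-1],[8.1,-1.87,0,0,0,0,-1],[9.15,-1.86,0,0,0,0,-1],[10.2,-1.8,0,0,0,0,-1],[11.24,-1.68,0,0,0,0,-1],[12.27,-1.51,0,0,0,0,-1],[12.9,-1.38,0,0,0,0,-1],[13.3,-1.28,0,0,0,0,-1],[13.3,-1.28,0,0,0,0,-1]]' 30
python3 - <<'E'
from corr import *
s=st(0); c=np.array([.5414,-.0440]); d=s['ee_pos'][:2]-c; print(np.degrees(np.arctan2(d[1],d[0]))+115, np.linalg.norm(d))
w,_=snap('wrist','w27')
E
```

```text
time_s: 37.33
ee_pos: [0.5886, -0.2407, 0.0182]
orientation: [0.709, -0.005, -0.001, -0.705]
ft_force: [-14.9, -12.4, 8.7]
opening: 0.14
t 37.3333 ee [ 0.5886 -0.2407  0.0182] F [-14.9 -12.4   8.7] open 13.1 turn [ 0.0065 -0.0088  0.0066] q [-0.44  0.64  1.39 -0.01  1.12 -0.43]
38.48941584728031 0.20223766238597815
```

View pics/w27.png

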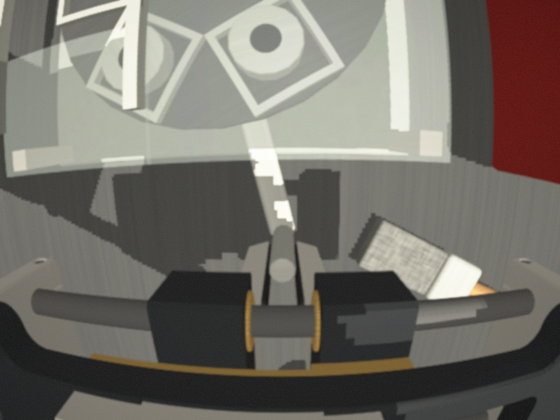

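Collars at p1 and p2. Spring back, open and lift.

```bash
python3 -m handwheel '[[-1.9,-0.18,0,0,0,0,-1],[-3.99,-0.34,0,0,0,0,-1],[-6.08,-0.31,0,0,0,0,-1],[-8.16,-0.04,0,0,0,0,-1],[-10.2,0.42,0,0,0,0,-1],[-12.18,1.1,0,0,0,0,-1],[-13.16,1.53,0,0.006,-0.009,0.006,-1],[-13.16,1.53,0,0.006,-0.009,0.006,-1],[-13.16,1.53,0,0.006,-0.009,0.006,0],[-13.16,1.53,0,0.006,-0.009,0.006,0],[-13.16,1.53,0,0.006,-0.009,0.006,0.1],[-13.16,1.53,0,0.006,-0.009,0.006,0.1],[-13.16,1.53,0,0.006,-0.009,0.006,0.1],[-13.16,1.53,3,0.006,-0.009,0.006,0.1],[-13.16,1.53,6,0.006,-0.009,0.006,0.1],[-13.16,1.53,10,0.006,-0.009,0.006,0.1],[-13.16,1.53,13,0.006,-0.009,0.006,0.1],[-13.16,1.53,13,0.006,-0.009,0.006,0.1],[-13.16,1.53,13,0.006,-0.009,0.006,0.1]]' 30
python3 - <<'E'
from corr import *
st(0); w,_=snap('wrist','w28');w,_=snap('top','t28')
from bl import *
print(bore('t28',176,261,14,False))
st(-90)
E
```

```text
time_s: 38.97
ee_pos: [0.4574, -0.2258, 0.1494]
orientation: [0.708, 0.001, 0.001, -0.706]
ft_force: [-0.2, 0.7, -0.4]
opening: 0.553
t 38.9667 ee [ 0.4574 -0.2258  0.1494] F [-0.2  0.7 -0.4] open 52.0 turn [0.0018 0.0029 0.0008] q [-0.53  0.22  1.66 -0.    1.26 -0.53]
((175.4, 260.7), array([15.9, 16.8]), array([0.4131, 0.3217, 0.02  ]))
t 39.0667 ee [ 0.4563 -0.2252  0.1471] F [-0.4 -0.  -0.1] open 52.0 turn [-1.2000e-03 -4.0000e-04 -1.5699e+00] q [-0.53  0.23  1.66 -0.    1.26 -0.53]
```

View pics/w28.png

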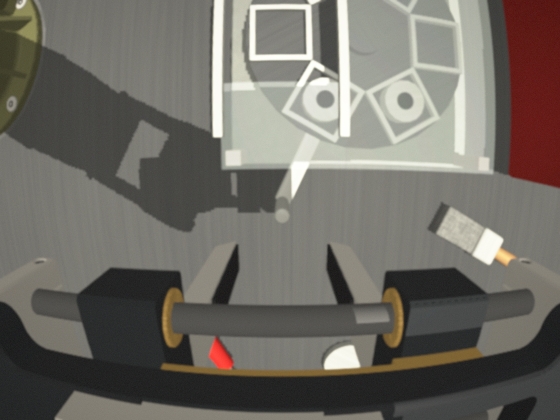

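View pics/t28.png

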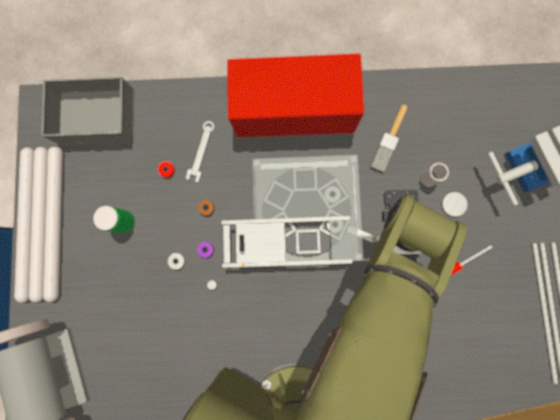

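```bash
python3 -m handwheel '[[0,4,1,0,0,-0.12,0.5],[0,8,1,0,0,-0.24,0.5],[0,12,1,0,0,-0.36,0.5],[0,16,1,0,0,-0.48,0.5],[0,20,1,0,0,-0.6,0.5],[-1,24,1,0,0,-0.72,0.5],[-1,28,1,0,0,-0.84,0.5],[-2,32,1,0,0,-0.96,0.5],[-2,36,1,0,0,-1.08,0.5],[-3,40,1,0,0,-1.2,0.5],[-3,44,1,0,0,-1.32,0.5],[-4.2,48,0,0,0,-1.44,0.5],[-4.2,52,0,0,0,-1.57,0.5],[-4.2,54.4,0,0,0,-1.57,0.5],[-4.2,54.4,0,0,0,-1.57,0.5],[-4.2,54.4,0,0,0,-1.57,0.5],[-4.2,54.4,0,0,0,-1.57,0.5],[-4.2,54.4,0,0,0,-1.57,0.5],[-4.2,54.4,0,0,0,-1.57,0.5]]' 40
python3 - <<'E'
from corr import *
st(-90); snap('wrist','w29')
from bl import *
print(bore('w29',283,205,35))
E
```

```text
time_s: 40.65
ee_pos: [0.4144, 0.3177, 0.1465]
orientation: [-0.5, 0.5, -0.5, 0.5]
ft_force: [-0.8, -0.2, 1.0]
opening: 0.753
t 40.65 ee [0.4144 0.3177 0.1465] F [-0.8 -0.2  1. ] open 70.8 turn [-0.0003 -0.0004  0.0006] q [0.58 0.26 1.63 0.   1.26 2.16]
((279.0, 204.6), array([39.8, 40.1]), array([0.4145, 0.3221, 0.02  ]))
```

View pics/w29.png

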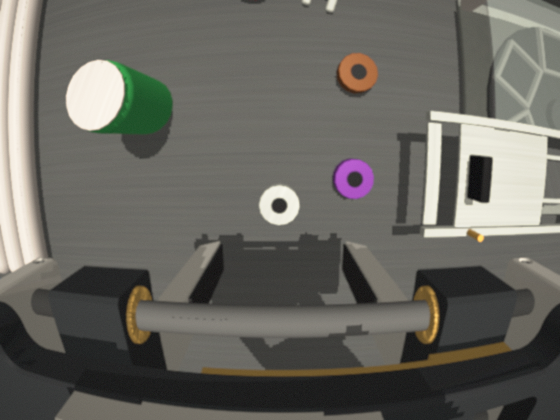

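```bash
python3 -m handwheel '[[0,0.4,-3,0,0,0,0.4],[0,0.4,-6,0,0,0,0.4],[0,0.4,-9,0,0,0,0.4],[0,0.4,-12,0,0,0,0.4],[0,0.4,-14,0,0,0,0.4],[0,0.4,-15.5,0,0,0,0.4],[0,0.4,-16.5,0,0,0,0.4],[0,0.4,-17.3,0,0,0,0.4],[0,0.4,-17.6,0,0,0,0.4],[0,0.4,-17.6,0,0,0,0.4]]' 40
python3 - <<'E'
from corr import *
st(-90); w,m=snap('wrist','w30'); 
cv2.imwrite('pics/w30z.png',cv2.resize(w[160:300,200:360],None,fx=4,fy=4,interpolation=cv2.INTER_CUBIC)[:,:,::-1])
E
```

```text
time_s: 41.53
ee_pos: [0.4147, 0.3215, -0.0293]
orientation: [-0.499, 0.501, -0.5, 0.5]
ft_force: [0.3, 0.3, 0.5]
opening: 0.699
t 41.5333 ee [ 0.4147  0.3215 -0.0293] F [0.3 0.3 0.5] open 65.7 turn [-0.0005 -0.      0.0015] q [0.59 0.5  1.76 0.   0.89 2.16]
```

View pics/w30z.png

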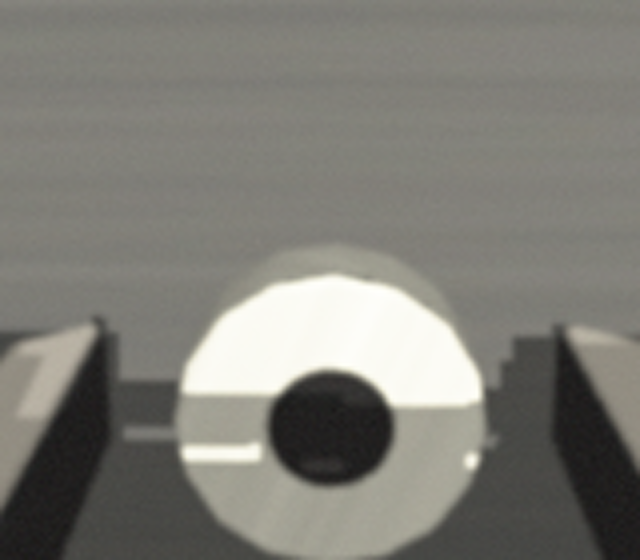

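```bash
python3 -m handwheel '[[0,0,0.1,0,0,0,-1],[0,0,0.1,0,0,0,-1],[0,0,0.1,0,0,0,-1],[0,0,0.1,0,0,0,-1],[0,0,0.1,0,0,0,-1],[0,0,0.1,0,0,0,-1],[0,0,0.1,0,0,0,-1]]' 40
python3 - <<'E'
from corr import *
st(-90); w,m=snap('wrist','w31'); 
cv2.imwrite('pics/w31z.png',cv2.resize(w[160:300,200:360],None,fx=4,fy=4,interpolation=cv2.INTER_CUBIC)[:,:,::-1])
E
```

```text
time_s: 42.17
ee_pos: [0.4151, 0.3219, -0.0273]
orientation: [-0.499, 0.5, -0.5, 0.5]
ft_force: [-0.7, -1.0, 6.7]
opening: 0.457
t 42.1667 ee [ 0.4151  0.3219 -0.0273] F [-0.7 -1.   6.7] open 43.0 turn [-0.0013  0.0011  0.0012] q [0.59 0.49 1.76 0.   0.89 2.16]
```

View pics/w31z.png

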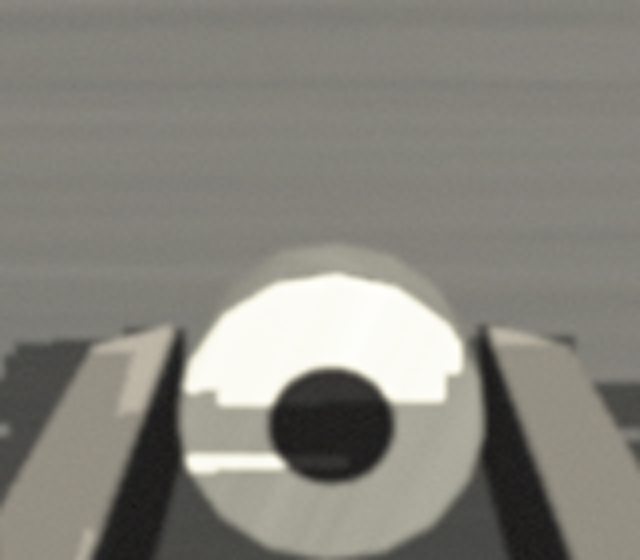

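```bash
python3 -m handwheel '[[0,0,0,0,0,0,0.2],[0,0,0,0,0,0,0.2],[0,0,0,0,0,0,0.2],[-0.05,0,-0.3,0,0,0,0.2],[-0.05,0,-0.3,0,0,0,0.2],[-0.05,0,-0.3,0,0,0,-1],[-0.05,0,-0.3,0,0,0,-1],[-0.05,0,-0.3,0,0,0,-1],[-0.05,0,-0.3,0,0,0,-1],[-0.05,0,-0.3,0,0,0,-1],[-0.05,0,-0.3,0,0,0,-1]]' 40
python3 - <<'E'
from corr import *
st(-90)
E
```

```text
time_s: 43.13
ee_pos: [0.4146, 0.3218, -0.0303]
orientation: [-0.499, 0.5, -0.5, 0.5]
ft_force: [1.1, 0.0, -1.8]
opening: 0.461
t 43.1333 ee [ 0.4146  0.3218 -0.0303] F [ 1.1  0.  -1.8] open 43.3 turn [-0.0012  0.0011  0.0013] q [0.59 0.5  1.76 0.   0.88 2.16]
```

```bash
python3 -m handwheel '[[0,0,2,0,0,0,-1],[0,0,5,0,0,0,-1],[0,0,9,0,0,0,-1],[0,0,13,0,0,0,-1],[0,0,17,0,0,0,-1],[1,-6,17,0,0,0,-1],[1.5,-10,17,0,0,0,-1],[2,-14,17,0,0,0,-1],[2.5,-18,17,0,0,0,-1],[3,-22,17,0,0,0,-1],[3.5,-26,17,0,0,0,-1],[4,-30,17,0,0,0,-1],[4.25,-34,17,0,0,0,-1],[4.25,-36.5,17,0,0,0,-1],[4.25,-36.5,17,0,0,0,-1],[4.25,-36.5,17,0,0,0,-1],[4.25,-36.5,17,0,0,0,-1],[4.25,-36.5,17,0,0,0,-1]]' 40
python3 - <<'E'
from corr import *
st(-90); w,m=snap('wrist','w32')
E
```

```text
time_s: 44.63
ee_pos: [0.457, -0.0422, 0.1396]
orientation: [-0.499, 0.5, -0.5, 0.501]
ft_force: [0.1, 0.3, -2.5]
opening: 0.46
t 44.6333 ee [ 0.457  -0.0422  0.1396] F [ 0.1  0.3 -2.5] open 43.2 turn [-0.0014  0.0008  0.    ] q [-0.17  0.12  1.8   0.    1.22  1.4 ]
```

View pics/w32.png

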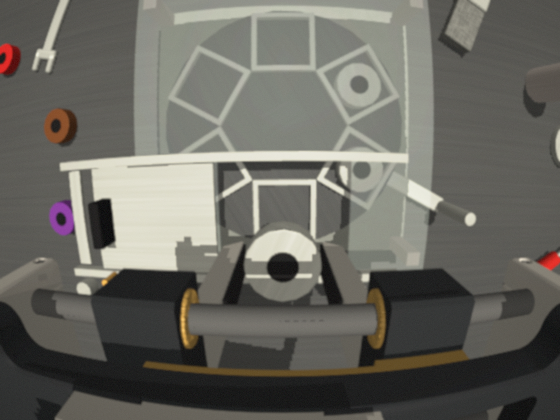

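```bash
python3 -m handwheel '[[0,-0.1,-3,0,0,0,-1],[0,-0.1,-6,0,0,0,-1],[0,-0.1,-9,0,0,0,-1],[0,-0.1,-11,0,0,0,-1],[0,-0.1,-12,0,0,0,-1],[0,-0.1,-12.7,0,0,0,-1],[0,-0.1,-13.1,0,0,0,-1],[0,-0.1,-13.2,0,0,0,-1],[0,-0.1,-13.2,0,0,0,-1],[0,-0.1,-13.2,0,0,0,-1]]' 40
python3 - <<'E'
from corr import *
st(-90)
E
```

```text
time_s: 45.52
ee_pos: [0.4576, -0.0432, 0.0085]
orientation: [-0.499, 0.5, -0.5, 0.501]
ft_force: [-1.2, -0.7, -2.7]
opening: 0.457
t 45.5167 ee [ 0.4576 -0.0432  0.0085] F [-1.2 -0.7 -2.7] open 43.0 turn [-0.0011  0.0024 -0.0004] q [-0.17  0.31  1.92  0.    0.91  1.39]
```

```bash
python3 -m handwheel '[[-0.1,0,-0.2,0,0,0,-1],[-0.1,0,-0.2,0,0,0,-1],[-0.1,0,-0.2,0,0,0,0.2],[-0.1,0,-0.2,0,0,0,0.2],[-0.1,0,-0.2,0,0,0,0.2],[-0.1,0,-0.2,0,0,0,0.2],[-0.1,0,-0.2,0,0,0,0.2],[0,0,3,0,0,0,0.2],[0,0,6,0,0,0,0.2],[0,0,10,0,0,0,0.2],[0,0,14,0,0,0,0.2],[0,0,14,0,0,0,0.2],[0,0,14,0,0,0,0.2]]' 40
python3 - <<'E'
from corr import *
st(); w,_=snap('wrist','w33'); im,_=snap('side','s33')
cv2.imwrite('pics/s33y.png',np.hstack([cv2.resize(im[155:235,265:345],None,fx=5,fy=5,interpolation=cv2.INTER_CUBIC),cv2.resize(w[130:290,200:360],(400,400),interpolation=cv2.INTER_CUBIC)])[:,:,::-1])
E
```

```text
time_s: 46.6
ee_pos: [0.4586, -0.0433, 0.1502]
orientation: [-0.498, 0.498, -0.501, 0.502]
ft_force: [-0.4, -0.5, -1.2]
opening: 0.599
t 46.6 ee [ 0.4586 -0.0433  0.1502] F [-0.4 -0.5 -1.2] open 56.3 turn [-0.0003  0.0065 -0.0005] q [-0.17  0.11  1.79  0.    1.24  1.4 ]
```

View pics/s33y.png

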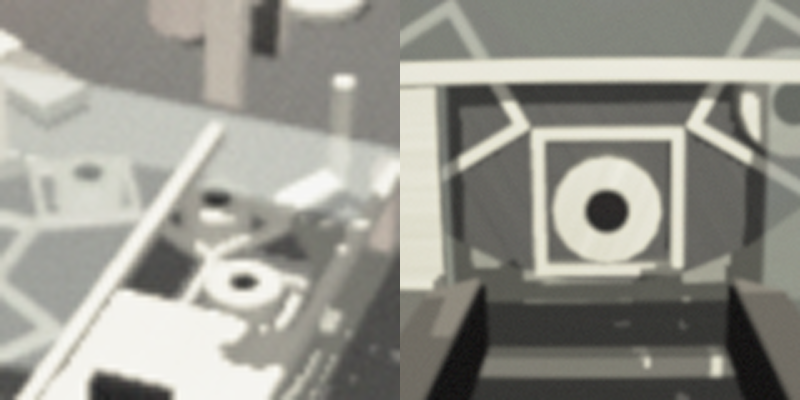

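Third collar sits flat in the window nest. Now the lever again.

```bash
python3 -m handwheel '[[0,-4,0,0,0.003,0.12,0],[0,-8,0,0,0.003,0.24,0],[0,-12,0,0,0.003,0.36,0],[0,-15,0,0,0.003,0.48,0],[-0.2,-18.1,0,0,0.003,0.6,0],[-0.2,-18.1,0,0,0.003,0.72,0],[-0.2,-18.1,0,0,0.003,0.84,0],[-0.2,-18.1,0,0,0.003,0.96,0],[-0.2,-18.1,0,0,0.003,1.08,0],[-0.2,-18.1,0,0,0.003,1.2,0],[-0.2,-18.1,0,0,0.003,1.32,0],[-0.2,-18.1,0,0,0.003,1.44,0],[-0.2,-18.1,0,0,0.003,1.57,0],[-0.2,-18.1,0,0,0.003,1.57,0],[-0.2,-18.1,0,0,0.003,1.57,0],[-0.2,-18.1,0,0,0.003,1.57,0]]' 40
python3 - <<'E'
from corr import *
st(0)
_,m=snap('wrist','w34')
E
```

```text
time_s: 48.03
ee_pos: [0.4549, -0.2239, 0.1467]
orientation: [-0.707, 0.003, -0.0, 0.707]
ft_force: [-0.6, -0.7, -0.1]
opening: 0.502
t 48.0333 ee [ 0.4549 -0.2239  0.1467] F [-0.6 -0.7 -0.1] open 47.2 turn [-0.     -0.0044  0.0046] q [-0.53  0.22  1.66 -0.    1.26 -0.52]
```

View pics/w34.png

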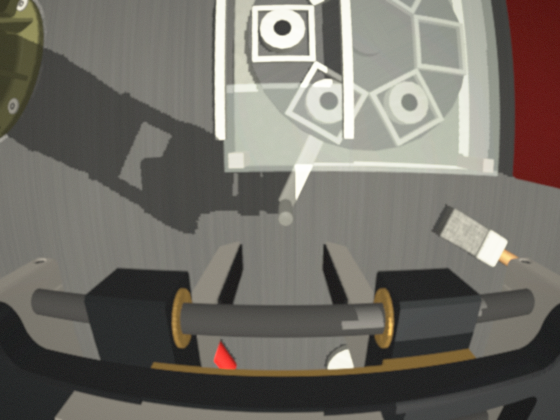

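```bash
python3 -m handwheel '[[0.15,-0.13,-3,0,-0.003,0,0],[0.15,-0.13,-6,0,-0.003,0,0],[0.15,-0.13,-8,0,-0.003,0,0],[0.15,-0.13,-10,0,-0.003,0,0],[0.15,-0.13,-12,0,-0.003,0,0],[0.15,-0.13,-13,0,-0.003,0,0],[0.15,-0.13,-13,0,-0.003,0,0],[0.15,-0.13,-13,0,-0.003,0,-1],[0.15,-0.13,-13,0,-0.003,0,-1],[0.15,-0.13,-13,0,-0.003,0,-1],[0.15,-0.13,-13,0,-0.003,0,-1],[0.15,-0.13,-13,0,-0.003,0,-1],[0.15,-0.13,-13,0,-0.003,0,-1]]' 30
python3 - <<'E'
from corr import *
st(0)
E
```

```text
time_s: 49.17
ee_pos: [0.4569, -0.2253, 0.0175]
orientation: [0.707, -0.001, 0.001, -0.707]
ft_force: [2.0, 0.4, 2.1]
opening: 0.143
t 49.1667 ee [ 0.4569 -0.2253  0.0175] F [2.  0.4 2.1] open 13.5 turn [0.0005 0.0001 0.0041] q [-0.53  0.39  1.78 -0.    0.97 -0.53]
```

```bash
python3 -m handwheel '[[0.96,-0.42,0,0,0,0,-1],[1.94,-0.78,0,0,0,0,-1],[2.94,-1.1,0,0,0,0,-1],[3.95,-1.36,0,0,0,0,-1],[4.98,-1.57,0,0,0,0,-1],[6.02,-1.73,0,0,0,0,-1],[7.06,-1.83,0,0,0,0,-1],[8.1,-1.87,0,0,0,0,-1],[9.15,-1.86,0,0,0,0,-1],[10.2,-1.8,0,0,0,0,-1],[11.24,-1.68,0,0,0,0,-1],[12.27,-1.51,0,0,0,0,-1],[12.9,-1.38,0,0,0,0,-1],[13.3,-1.28,0,0,0,0,-1],[13.3,-1.28,0,0,0,0,-1],[13.3,-1.28,0,0,0,0,-1]]' 30
python3 - <<'E'
from corr import *
s=st(0); c=np.array([.5414,-.0440]); d=s['ee_pos'][:2]-c; print(np.degrees(np.arctan2(d[1],d[0]))+115, np.linalg.norm(d))
w,_=snap('wrist','w35')
E
```

```text
time_s: 50.5
ee_pos: [0.5883, -0.2391, 0.0175]
orientation: [0.708, -0.003, 0.0, -0.707]
ft_force: [-12.9, -5.8, 5.7]
opening: 0.14
t 50.5 ee [ 0.5883 -0.2391  0.0175] F [-12.9  -5.8   5.7] open 13.1 turn [ 0.0013 -0.0034  0.0043] q [-0.44  0.64  1.4  -0.    1.11 -0.44]
38.52063865954517 0.20064837287847337
```

View pics/w35.png

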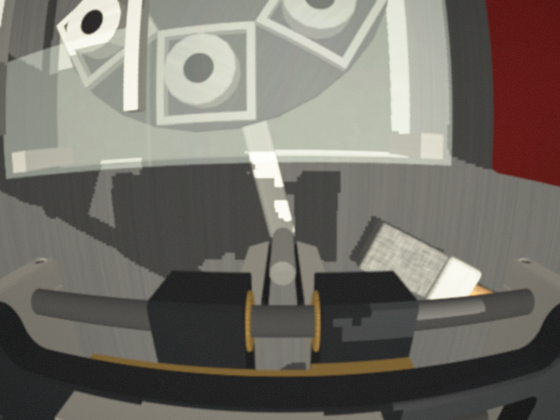

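```bash
python3 -m handwheel '[[-1.9,-0.3,0,0,0,0,-1],[-3.99,-0.48,0,0,0,0,-1],[-6.08,-0.45,0,0,0,0,-1],[-8.16,-0.19,0,0,0,0,-1],[-10.2,0.28,0,0,0,0,-1],[-12.18,0.96,0,0,0,0,-1],[-13.14,1.38,0,0,0,0,-1],[-13.14,1.38,0,0,0,0,-1],[-13.14,1.38,0,0,0,0,-1],[-13.14,1.38,0,0,0,0,0],[-13.14,1.38,0,0,0,0,0],[-13.14,1.38,0,0,0,0,0],[-13.14,1.38,0,0,0,0,0]]' 30
python3 - <<'E'
from corr import *
st(0); w,_=snap('wrist','w36')
E
```

```text
time_s: 51.63
ee_pos: [0.457, -0.2253, 0.0176]
orientation: [0.708, -0.003, 0.0, -0.707]
ft_force: [-0.4, 0.5, -0.7]
opening: 0.392
t 51.6333 ee [ 0.457  -0.2253  0.0176] F [-0.4  0.5 -0.7] open 36.8 turn [ 0.0013 -0.0033  0.0043] q [-0.53  0.39  1.78 -0.    0.97 -0.52]
```

View pics/w36.png

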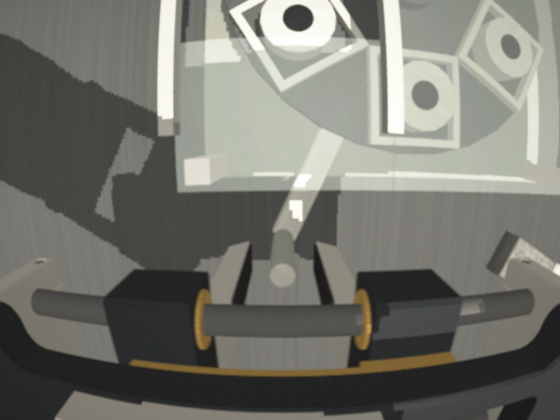

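```bash
python3 -m handwheel '[[0,0,0,0,0,0,-1],[0,0,0,0,0,0,-1],[0,0,0,0,0,0,-1],[0,0,0,0,0,0,-1],[0,0,0,0,0,0,-1],[0.96,-0.42,0,0,0,0,-1],[1.94,-0.78,0,0,0,0,-1],[2.94,-1.1,0,0,0,0,-1],[3.95,-1.36,0,0,0,0,-1],[4.98,-1.57,0,0,0,0,-1],[6.02,-1.73,0,0,0,0,-1],[7.06,-1.83,0,0,0,0,-1],[8.1,-1.87,0,0,0,0,-1],[9.15,-1.86,0,0,0,0,-1],[10.2,-1.8,0,0,0,0,-1],[11.24,-1.68,0,0,0,0,-1],[12.27,-1.51,0,0,0,0,-1],[12.9,-1.38,0,0,0,0,-1],[13.3,-1.28,0,0,0,0,-1],[13.3,-1.28,0,0,0,0,-1]]' 30
python3 - <<'E'
from corr import *
s=st(0); c=np.array([.5414,-.0440]); d=s['ee_pos'][:2]-c; print(np.degrees(np.arctan2(d[1],d[0]))+115, np.linalg.norm(d))
w,_=snap('wrist','w37')
E
```

```text
time_s: 53.35
ee_pos: [0.5887, -0.24, 0.0177]
orientation: [0.708, -0.004, -0.001, -0.706]
ft_force: [-15.2, -10.2, 9.1]
opening: 0.139
t 53.35 ee [ 0.5887 -0.24    0.0177] F [-15.2 -10.2   9.1] open 13.1 turn [ 0.0037 -0.0069  0.0043] q [-0.44  0.64  1.39 -0.01  1.12 -0.43]
38.555532361658706 0.20160317389746027
```

View pics/w37.png

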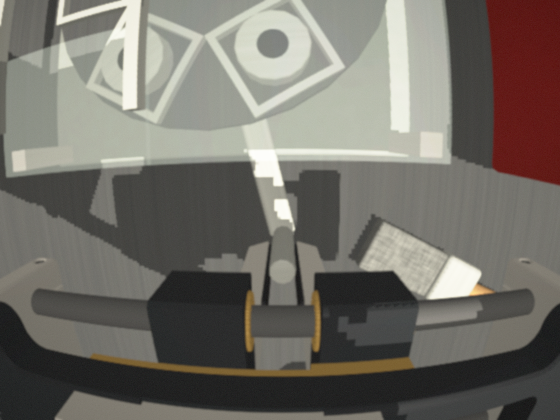

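```bash
python3 -m handwheel '[[-1.9,-0.2,0,0,0,0,-1],[-3.99,-0.38,0,0,0,0,-1],[-6.08,-0.35,0,0,0,0,-1],[-8.16,-0.09,0,0,0,0,-1],[-10.2,0.37,0,0,0,0,-1],[-12.18,1.05,0,0,0,0,-1],[-13.17,1.47,0,0.004,-0.007,0.004,-1],[-13.17,1.47,0,0.004,-0.007,0.004,-1],[-13.17,1.47,0,0.004,-0.007,0.004,0],[-13.17,1.47,0,0.004,-0.007,0.004,0],[-13.17,1.47,0,0.004,-0.007,0.004,0.1],[-13.17,1.47,0,0.004,-0.007,0.004,0.1],[-13.17,1.47,0,0.004,-0.007,0.004,0.1],[-13.17,1.47,3,0.004,-0.007,0.004,0.1],[-13.17,1.47,6,0.004,-0.007,0.004,0.1],[-13.17,1.47,10,0.004,-0.007,0.004,0.1],[-13.17,1.47,13,0.004,-0.007,0.004,0.1],[-13.17,1.47,13,0.004,-0.007,0.004,0.1],[-13.17,1.47,13,0.004,-0.007,0.004,0.1]]' 30
python3 - <<'E'
from corr import *
st(0); w,_=snap('wrist','w38');w,_=snap('top','t38'); st(-90)
E
```

```text
time_s: 54.98
ee_pos: [0.4573, -0.2257, 0.1489]
orientation: [0.707, 0.001, 0.001, -0.707]
ft_force: [0.9, -0.5, -0.3]
opening: 0.55
t 54.9833 ee [ 0.4573 -0.2257  0.1489] F [ 0.9 -0.5 -0.3] open 51.7 turn [0.001  0.0028 0.0006] q [-0.53  0.22  1.66  0.    1.26 -0.53]
t 55.0833 ee [ 0.4563 -0.2251  0.1466] F [-0.2 -0.3  0.2] open 51.6 turn [-1.9000e-03  1.0000e-04 -1.5701e+00] q [-0.53  0.23  1.66  0.    1.25 -0.53]
```

View pics/w38.png

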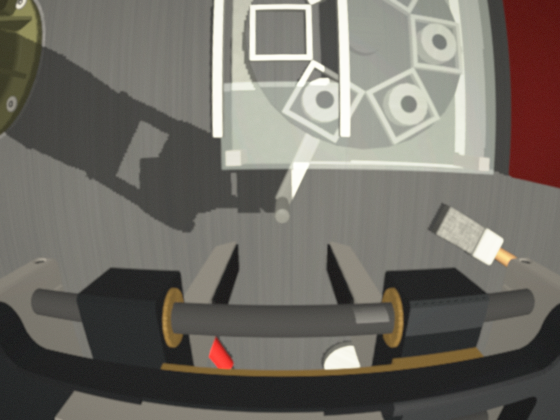

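View pics/t38.png

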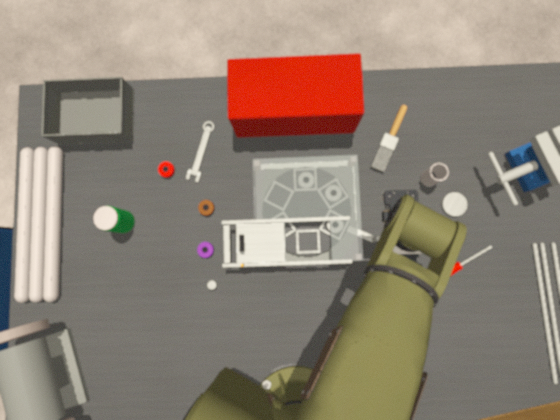

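```bash
python3 -m handwheel '[[0,4,1,0,0,-0.12,0],[0,8,1,0,0,-0.24,0],[0,12,1,0,0,-0.36,0],[0,16,1,0,0,-0.48,0],[0,20,1,0,0,-0.6,0],[-0.1,24,1,0,0,-0.72,0],[-0.1,28,1,0,0,-0.84,0],[-0.1,32,0,0,0,-0.96,0],[-0.1,35.4,0,0,0,-1.08,0],[-0.1,35.4,0,0,0,-1.2,0],[-0.1,35.4,0,0,0,-1.32,0],[-0.1,35.4,0,0,0,-1.44,0],[-0.1,35.4,0,0,0,-1.57,0],[-0.1,35.4,0,0,0,-1.57,0],[-0.1,35.4,0,0,0,-1.57,0],[-0.1,35.4,0,0,0,-1.57,0]]' 40
python3 - <<'E'
from corr import *
st(-90); w,_=snap('wrist','w39')
E
```

```text
time_s: 56.42
ee_pos: [0.4548, 0.1288, 0.1455]
orientation: [0.501, -0.5, 0.499, -0.501]
ft_force: [0.4, -1.1, -0.4]
opening: 0.498
t 56.4167 ee [0.4548 0.1288 0.1455] F [ 0.4 -1.1 -0.4] open 46.8 turn [-0.0007 -0.0008 -0.0032] q [0.2  0.15 1.76 0.   1.24 1.77]
```

View pics/w39.png

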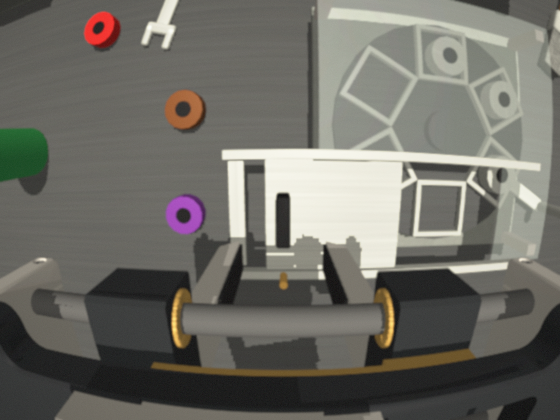

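Handle centred between the jaws (283,220). Descend and pinch.

```bash
python3 -m handwheel '[[0.05,0,-3,0,0,0,0],[0.05,0,-6,0,0,0,0],[0.05,0,-8,0,0,0,0],[0.05,0,-9,0,0,0,0],[0.05,0,-9.5,0,0,0,0],[0.05,0,-9.5,0,0,0,0],[0.05,0,-9.5,0,0,0,-1],[0.05,0,-9.5,0,0,0,-1],[0.05,0,-9.5,0,0,0,-1],[0.05,0,-9.5,0,0,0,-1],[0.05,0,-9.5,0,0,0,-1],[0.05,0,-9.5,0,0,0,-1],[0.05,0,-9.5,0,0,0,-1]]' 50
python3 - <<'E'
from corr import *
st(-90)
E
```

```text
time_s: 57.55
ee_pos: [0.4556, 0.1288, 0.051]
orientation: [-0.501, 0.499, -0.499, 0.501]
ft_force: [-0.8, -0.4, 3.5]
opening: 0.123
t 57.55 ee [0.4556 0.1288 0.051 ] F [-0.8 -0.4  3.5] open 11.6 turn [-0.0007  0.0001 -0.0037] q [0.2  0.27 1.86 0.   1.02 1.76]
```

```bash
python3 -m handwheel '[[0,-1,0,0,0,0,-1],[0,-2,0,0,0,0,-1],[0,-3.5,0,0,0,0,-1],[0,-5,0,0,0,0,-1],[0,-6.5,0,0,0,0,-1],[0,-8,0,0,0,0,-1],[0,-9.2,0,0,0,0,-1],[0,-10.4,0,0,0,0,-1],[0,-11.4,0,0,0,0,-1],[0,-12.2,0,0,0,0,-1],[0,-12.6,0,0,0,0,-1],[0,-12.6,0,0,0,0,-1],[0,-12.6,0,0,0,0,-1]]' 50
python3 - <<'E'
from corr import *
st(-90)
E
```

```text
time_s: 58.63
ee_pos: [0.4563, 0.0034, 0.0511]
orientation: [-0.5, 0.499, -0.499, 0.502]
ft_force: [5.4, 6.8, -2.9]
opening: 0.123
t 58.6333 ee [0.4563 0.0034 0.0511] F [ 5.4  6.8 -2.9] open 11.6 turn [-0.0022  0.0019 -0.0033] q [-0.07  0.23  1.9   0.    1.01  1.49]
```

```bash
python3 -m handwheel '[[0,-0.2,0,0,0,0,-1],[0,-0.4,0,0,0,0,-1],[0,-0.6,0,0,0,0,-1],[0,-0.6,0,0,0,0,-1],[0,-0.6,0,0,0,0,-1]]' 50
python3 - <<'E'
from corr import *
st(-90)
E
```

```text
time_s: 59.05
ee_pos: [0.4563, 0.0035, 0.0511]
orientation: [-0.497, 0.502, -0.497, 0.505]
ft_force: [3.3, 54.8, 0.5]
opening: 0.12
t 59.05 ee [0.4563 0.0035 0.0511] F [ 3.3 54.8  0.5] open 11.3 turn [-0.0129  0.0022 -0.003 ] q [-0.08  0.23  1.9   0.02  1.01  1.48]
```

```bash
python3 -m handwheel '[[0,0,0,0,0,0,-1],[0,0,0,0,0,0,-1],[0,0,0,-0.012,0.002,0,0],[0,0,0,-0.012,0.002,0,0],[0,0,0,-0.012,0.002,0,0],[0,0,0,-0.012,0.002,0,0],[0,0,0,-0.012,0.002,0,0],[0,0,3,-0.012,0.002,0,0],[0,0,6,-0.012,0.002,0,0],[0,0,10,-0.012,0.002,0,0],[0,0,13,-0.012,0.002,0,0],[-6,10,15,-0.012,0.002,0,0],[-8,15,15,-0.012,0.002,0,0],[-10,20,15,-0.012,0.002,0,0],[-10,25,15,-0.012,0.002,0,0],[-10,25,15,-0.012,0.002,0,0],[-10,25,15,-0.012,0.002,0,0],[-10,25,15,-0.012,0.002,0,0],[-10,25,15,-0.012,0.002,0,0]]' 40
python3 - <<'E'
from corr import *
st(-90); a,m=snap('top','t40'); b,_=snap('side','s40'); w,_=snap('wrist','w40')
cv2.imwrite('pics/t40z.png',cv2.resize(a[145:280,210:390],None,fx=4.4,fy=4.4,interpolation=cv2.INTER_CUBIC)[:,:,::-1])
E
```

```text
time_s: 60.63
ee_pos: [0.3551, 0.2564, 0.2012]
orientation: [-0.501, 0.499, -0.498, 0.502]
ft_force: [0.1, 0.5, 0.5]
opening: 0.496
t 60.6333 ee [0.3551 0.2564 0.2012] F [0.1 0.5 0.5] open 46.6 turn [-0.0015  0.0002 -0.0067] q [0.54 0.02 1.77 0.   1.36 2.1 ]
```

View pics/t40.png

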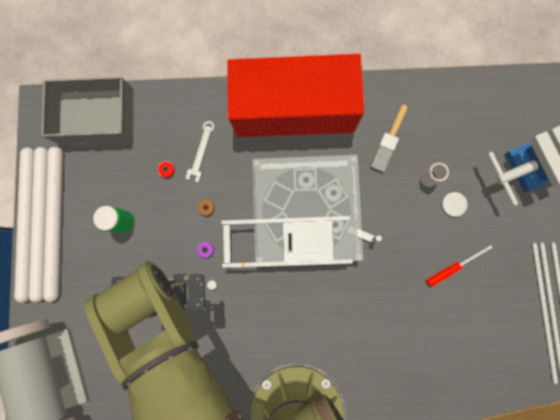

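View pics/t40z.png

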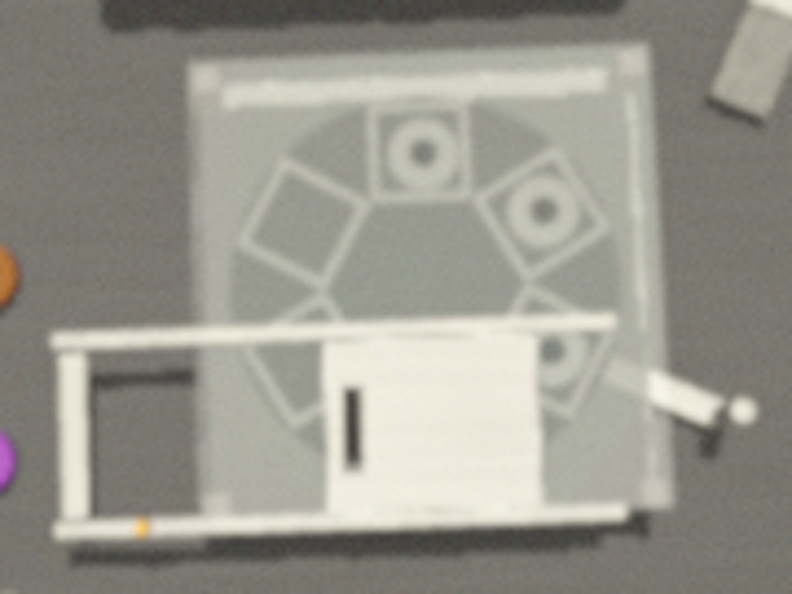

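View pics/s40.png

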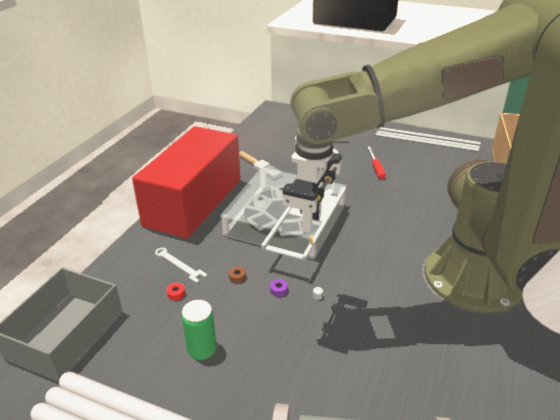

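Run:
```python
from h import *
_,m=load('t40'); c=np.array([.5416,-.0435])
for n,z,a in (('p3',(423,153),0),('p2',(543,211),300),('p1',(558,350),240)):
    p=onz(m,210+z[0]/4.4-.4,145+z[1]/4.4-.4,.054)[:2]; t=c+.085*np.array([np.cos(np.radians(a)),np.sin(np.radians(a))]); print(n,p.round(4),t.round(4),(1000*np.linalg.norm(p-t)).round(1))
for n,z in(('handle',(353,428)),('pin',(142,527))): print(n,onz(m,210+z[0]/4.4-.4,145+z[1]/4.4-.4,.105).round(4))
print('tip',onz(m,210+744/4.4-.4,145+411/4.4-.4,.085).round(4))
print(manip.close_job())
```

```text
p3 [ 0.6211 -0.0446] [ 0.6266 -0.0435] 5.6
p2 [ 0.5825 -0.1165] [ 0.5841 -0.1171] 1.8
p1 [ 0.497  -0.1217] [ 0.4991 -0.1171] 5.0
handle [0.4522 0.0038 0.105 ]
pin [0.3991 0.1275 0.105 ]
tip [ 0.4555 -0.2252  0.085 ]
the job is handed in; nothing more can be done
None
```

The job is handed in, and my last checks give no sign of a failed step. The bench held three collars, and all three are now in neighbouring nests under the guard. The system gave no verdict. I found no fourth collar in any view.

**What I did:** I opened the shutter until its handle was level with the brass pin. I set each collar flat in the window nest and gave the lever two full strokes after it. Each pull went to the stop. After each pull I let the lever spring back and opened the jaws. Then I closed the shutter.

**Last checks, by camera before hand-in:**
- **Collars:** they measured 5.0 mm, 1.8 mm and 5.6 mm from p1, p2 and p3, against a 20 mm limit.
- **Shutter:** it is against its closed stop, where I felt 55 N. Its handle is 124 mm from the pin, as it should be when closed. It had started about 13 mm open.
- **Lever:** its post is back where it was at rest.
- **Bystanders:** by eye, none had moved in the top and side pictures, and no contact showed. I did not measure them.
- **Time:** about 61 s of the 210 s allowed.

**What went wrong or disagreed:**
- **Fingertip height:** the real fingertips sit about 36–39 mm above the reported TCP. My first pinch of the handle closed on air because of this, and I corrected for it afterwards.
- **Shallow grips:** all three collars were gripped too shallowly at first. I opened and went lower each time.

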